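# Set the stop of the heel-block press, load it and wind the jaw home

### The arm

A 7-joint arm with a two-finger parallel gripper is mounted at the origin on the work surface. World frame = base frame: x ahead of the robot, y to its left, z up, the work surface at z = 0. Lengths are in m, angles in rad, forces in N, time in s.
With the tool pointing down it reaches from about 0.35 to 0.9 m from the base axis. Payload 7.2 kg.
Tool frame: the origin (TCP) lies on the centre line of the jaws, within the pads' length; the fingertips stand 17 mm ahead of it and the grasp point (between the pads) lies 2 mm behind it; z points along the fingers, y is the line along which they close (so a half turn about z gives the same grasp; the last joint's range is limited). The gripper opens to 85 mm and grips with 20 to 120 N. Pads are 22 mm wide; open, the fingers measure 114 mm over their backs; the gripper's body (76 mm by 85 mm) begins 54 mm behind the grasp point. The pads swing forward as they close: fully open they stand 13 mm farther back than shut.
Start: joints at [1.078, 0.411, -0.013, 1.596, 0.006, 1.134, -0.082], TCP at [0.258, -0.569, 0.248] pointing down, gripper open.
Joint ranges: [-2.95, 2.95], [-0.29, 1.99], [-1.47, 1.44], [0.14, 2.54], [-1.03, 4.17], [0.13, 1.85], [-2.86, 2.86]. Speed limits (rad/s): [2.39, 2.39, 3.01, 3.01, 3.14, 3.14, 3.14].

### API

Orientations are given as a rotation vector (axis times angle).
In Python, from bench import arm gives the robot as it stands.
- The arm moves only by the tool servo_tool, never from a script. Its argument "steps" is a list of rows, each a list of 6 numbers: the shift along the tool's x, y, z in mm, then the turn, a rotation vector about the tool's x, y, z in rad. A call has 1 to 5 rows; each row is the pose to reach, as a shift and turn from the pose commanded when the call began, along the tool's axes at that moment; what a row does not reach only later rows make up. A row lasts 1/8 s, in which the tool goes at most 62.5 mm and 10.7 degrees, less where a joint would pass 70% of its speed; a pose out of reach is approached as far as the arm can. A call with a gripper value outside its range is refused whole. "jaw" is the finger opening in mm, from 0 to 85.4, set as the call begins (left out, the last holds). The fingers move at their own pace and stop on an object; the grip force is fixed at half the most. Time passes only in rows, so rows that repeat a pose let the fingers close. It gives the time, the measured TCP pose, the force, the opening and the grip force at its end, in the units of the state.
- arm.get_obs(): the state, without advancing time (a new reading comes with each control period).
- arm.capture(name): name is "side" or "top" or "wrist"; returns a dict with "frame" (384x512x3 uint8, red, green, blue), "fx", "fy", "cx", "cy" (pixels), "distortion" ([k1, k2, p1, p2, k3] as OpenCV has them; the pictures are not rectified), "R" (3x3) and "t" (3): a world point X has camera coordinates R X + t. Camera axes: x right, y down, z forward; pixel columns grow to the right and rows downward; lengths in m; the calibration is good to about 2 mm. A picture is of the moment at which its call begins. There is no depth.
- arm.close_job(): hands the job in; it is judged then, once.
Trained networks look in a picture, given as the dict that the camera call returned (one of the last four; its "shot" number tells which), for a name from the list of things; names that differ only in an ending like _2 or _b are one class to them, and where a whole thing is asked for, a point or a joint stands for the part that bears it (a point fixed in the world has none). Each returns a list of dicts, best first, with "p" (0 to 1); they miss things now and then, are a little off and sometimes report something else, mostly with a low value. They report only what shows in the picture. A call takes as long as a camera call.
- arm.silhouettes(picture, target): "pixels" (384x512 bool, what is visible of it) and "xy" ([column, row] in pixels, amid what is visible of it).
- arm.landmark_of(picture, target): "xy" ([column, row] in pixels: a listed point, or the origin of a listed thing).
The state is a dict: "t": time; "qpos": joint angles; "joint_vel": joint speeds; "effort": joint torques, N m; "position": TCP position; "tool_rot": TCP orientation; "wrist_force": force on the tool from outside, world axes, zero at the start; "moment": the same for the moment, N m; "gripper_width": finger opening in m; "grasp_force": force on a finger pad.
Only numpy, scipy, OpenCV 4.12 (cv2) and the standard library are available. Lean on these libraries where they do the work, as an engineer would, in place of code of your own. Each camera call takes 0.05 s, during which the arm holds its last target. There are 200 camera calls.

### The job

Get the heel-block press ready: first loosen the brass jam nut of the stop by a good part of a turn, turn the adjuster above it until its red end points at the red mark, and screw the jam nut fully tight again without losing the setting. Then stand every cork heel block upright, flat on the floor of a bay of its own (any bays), and finally wind the black knurled knob clockwise through its two turns until the jaw is fully home. Never force the adjuster while the jam nut is tight, leave the other things on the bench where they are, and let go of everything at the end.

Things in the scene. Friction and masses are not known exactly. Their poses are not given: they have to be found in the camera images.
- press: Fixed press, its place and yaw vary: green base plate 100 (x) x 520 (y) x 12 mm thick. Origin: centre of the underside; x away from the robot, y left, z up. Two grey housings, 94 x 94 mm, top at z 22 mm: one at y -207 mm (black jaw knob), one at y +207 mm (the stop), both axes at x 0. Between them four bays in a row.
- bays (a point): Middle of the floor of the row of four bays, z 12 mm, 27 mm from the fence; axes as the press. Bays are 68 mm wide in y, centred 108 and 36 mm either side of this point, between dividers 4 mm thick. Fence, jaw and dividers stand 18 mm above the floor. A block set down at the x of this point, its 44 mm along x, has 5 mm to the fence and 17 mm to the open jaw.
- jaw_knob (a joint): Black knurled round knob, 44 mm across, z 30 to 62 mm above the bench, vertical axis at press x 0, y -207 mm. Value (rad) grows clockwise from above, from 0 (jaw open) to the end stop at 12.6 (two turns, jaw home; above 12.1 counts as home). 1 rad moves the jaw 1.6 mm to the fence. Stays where left; takes about 0.1 N m plus pushing the blocks. Starts at 0 to 0.8.
- knob_grip (a point): On the knob's axis, 7 mm below its top: a height to grip at (55 mm above the bench).
- jaw_face (a point): Middle of the upper edge of the jaw's face. The jaw is a steel bar 286 mm long in y, 14 mm thick, with a black face; its face stands 66 mm from the fence when open and 46 mm when home, pushing the blocks along the floor towards the fence.
- jam_nut (a joint): Brass hexagon jam nut, 46 mm across flats, 53 over corners, z 32 to 52 mm above the bench, vertical axis at press x 0, y +207 mm. Value (rad) grows anticlockwise from above (loosening): 0 tight (end stop, as at the start), at most 3.0. Its flats face press x turned by the value, and 60 and 120 degrees from that. Takes 0.15 N m. Loose from 0.8, tight below 0.12. White tick to press -x when tight.
- nut_grip (a point): On the nut's axis, 16 mm above its underside (48 mm above the bench): a height to grip at, with the fingers astride the adjuster. Turns with the nut.
- adjuster (a joint): Adjuster screw above the nut, same axis: black bar head with one red end, 38 mm long, 14 thick, z 58 to 86 mm above the bench. Value (rad) grows anticlockwise from above; at 0 the red end points at the red mark (press -x); within 0.17 is right. The bar lies along press x turned by the value. Range -0.6 to 4.3, starts at 1.9 to 3.6: turn it clockwise. Takes 0.1 N m, stays where left.
- adjuster_grip (a point): On the adjuster's axis, 8 mm below its top (78 mm above the bench): a height to grip at. Turns with the adjuster.
- adjuster_red_end (a point): Top edge of the red end of the adjuster bar, 19 mm from the axis.
- stop_mark (a point): Red mark on the grey stop housing, 37 mm from the stop's axis towards press -x.
- heel0: Cork heel block with a black rubber underside and a brown leather-coloured top, 44 (x) x 60 (y) x 42 mm (z), about 70 g, standing upright somewhere in front of the press; two to four of the four are present. Origin: centre of the underside. Grip it across its 44 mm with the fingertips at least 20 mm above its underside, so that they clear jaw and fence.
- heel1: Cork heel block with a black rubber underside and a brown leather-coloured top, 44 (x) x 60 (y) x 42 mm (z), about 70 g, standing upright somewhere in front of the press; two to four of the four are present. Origin: centre of the underside. Grip it across its 44 mm with the fingertips at least 20 mm above its underside, so that they clear jaw and fence.
- heel2: Cork heel block with a black rubber underside and a brown leather-coloured top, 44 (x) x 60 (y) x 42 mm (z), about 70 g, standing upright somewhere in front of the press; two to four of the four are present. Origin: centre of the underside. Grip it across its 44 mm with the fingertips at least 20 mm above its underside, so that they clear jaw and fence.
- heel3: Cork heel block with a black rubber underside and a brown leather-coloured top, 44 (x) x 60 (y) x 42 mm (z), about 70 g, standing upright somewhere in front of the press; two to four of the four are present. Origin: centre of the underside. Grip it across its 44 mm with the fingertips at least 20 mm above its underside, so that they clear jaw and fence.
- glue_jar: Bystander: yellow-capped glass jar, 64 mm across, 90 mm high. Must not be shifted by more than 50 mm.
- flask: Bystander: blue drinking flask, 68 mm across, 200 mm high. Must not be shifted by more than 50 mm.
- clip_bowl: Bystander: steel bowl, 110 mm across, 40 mm high. Must not be shifted by more than 50 mm.
- mallet: Bystander: hammer lying on the bench. Must not be shifted by more than 50 mm.
- paint_brush: Bystander: brush lying on the bench . Must not be shifted by more than 50 mm.
- brayer: Bystander: roller with a red handle and a 160 mm black roll. Must not be shifted by more than 50 mm.
- edge_tin: Bystander: copper-coloured tin, 60 mm across, 50 mm high. Must not be shifted by more than 50 mm.

How it is judged:
On the way, in this order (a step that is already met when the one before it is completed fails the run):
1. the jam nut is loosened by 0.8 rad or more while the adjuster is still off the mark (value of joint jam_nut above 0.8 rad and value of joint adjuster above 0.3 rad), for 0.2 s.
2. with the nut loose, the adjuster's red end is brought within 0.17 rad of the mark (value of joint adjuster between -0.17 and 0.17 rad and value of joint jam_nut above 0.5 rad), for 0.2 s.
3. the jam nut is tight again (below 0.12 rad) with the adjuster within 0.17 rad of the mark (value of joint adjuster between -0.17 and 0.17 rad and value of joint jam_nut below 0.12 rad), for 0.2 s.
4. every heel block present stands upright on the floor of a bay (x of heel0 in the frame of press between -0.025 and 0.03 m and y of heel0 in the frame of press between -0.15 and 0.15 m and z of heel0 in the frame of press between 0.008 and 0.018 m and angle between each of heel0, heel1, heel2, heel3's own z axis and vertical below 0.15 rad and x of heel1 in the frame of press between -0.025 and 0.03 m and y of heel1 in the frame of press between -0.15 and 0.15 m and z of heel1 in the frame of press between 0.008 and 0.018 m and x of heel2 in the frame of press between -0.025 and 0.03 m and y of heel2 in the frame of press between -0.15 and 0.15 m and z of heel2 in the frame of press between 0.008 and 0.018 m and x of heel3 in the frame of press between -0.025 and 0.03 m and y of heel3 in the frame of press between -0.15 and 0.15 m and z of heel3 in the frame of press between 0.008 and 0.018 m), for 0.2 s.
5. the knob is wound clockwise past 12.1 rad, jaw home, all blocks in their bays (all of step 4 and value of joint jaw_knob above 12.1 rad), for 0.2 s.
At the end, for the whole second after the job is handed in: Adjuster within 0.17 rad of the red mark, jam nut tight (below 0.12 rad), every heel block present upright (within 0.15 rad) and at rest on the floor of a bay (underside within 6 mm of it), jaw knob past 12.1 rad, everything let go (all of step 3 and all of step 5 and linear speed of each of heel0, heel1, heel2, heel3 below 0.03 m/s); the robot touches nothing.
It fails at once if the adjuster is forced (turned faster than 0.5 rad/s) while the jam nut is tight (below 0.15 rad) (value of joint jam_nut below 0.15 rad and (velocity of joint adjuster above 0.5 rad/s or velocity of joint adjuster below -0.5 rad/s)).
It fails at once if a bystander is shifted by more than 50 mm (distance of any of glue_jar, flask, clip_bowl, mallet, paint_brush, brayer, edge_tin from where it was at the start of the episode above 0.05 m).
Of heel0, heel1, heel2, heel3 only 2 to 4 are there at a start; the rules pass over those that are not, and their reading is None.
At some moment in a run one of heel0, heel1, heel2, heel3 may be knocked a few centimetres aside while the robot is not near it.
Once in a run the grip may slacken for a moment while it holds something.
It also fails if it takes over 210 s, if anything falls off the work surface, if the arm or the gripper's body presses on something with over 40 N, if the wrist force passes 120 N, or if a joint passes its speed limit or range.

## Working session

There is one attempt and no reset: what is moved stays moved. The work goes in short steps, Python scripts to look and compute and a tool call to move; the robot and the scene stay as the last step left them, time stands still between calls to the robot, and variables do not carry over. Pictures are saved under pics/ and viewed, at most 16 in all, crops included, and the job is handed in when it is done.

Besides the shell and the picture viewer there is one more tool, called after "Call:" by a JSON object that holds its "api" and its "payload", one argument or row to a line. servo_tool: Moves the arm, as the interface text tells. Its arguments: {"type":"object","properties":{"steps":{"type":"array","items":{"type":"array","items":{"type":"number"}}},"jaw":{"type":"number"}},"required":["steps"]}

```bash
ls; mkdir -p pics; cat > h.py <<'E'
import numpy as np, cv2
from scipy.spatial.transform import Rotation as Rn
from bench import arm
def ray(c,xy):
    K=np.array([[c['fx'],0,c['cx']],[0,c['fy'],c['cy']],[0,0,1]])
    u=cv2.undistortPoints(np.array([[xy]],float),K,np.array(c['distortion'],float))[0,0]
    R=np.array(c['R']);t=np.array(c['t'])
    return -R.T@t, R.T@np.array([u[0],u[1],1.])
def atz(c,xy,z):
    o,d=ray(c,xy); return o+d*(z-o[2])/d[2]
def tri(obs):
    A=0;b=0
    for c,xy in obs:
        o,d=ray(c,xy);d=d/np.linalg.norm(d);P=np.eye(3)-np.outer(d,d);A=A+P;b=b+P@o
    return np.linalg.solve(A,b)
def save(c,n): cv2.imwrite(f'pics/{n}.png',c['frame'][:,:,::-1])
E
python3 - <<'E'
from h import *
s=arm.capture('side');t=arm.capture('top')
cv2.imwrite('pics/a.png',cv2.resize(np.vstack([s['frame'],t['frame']])[:,:,::-1],(400,600))) if 0 else (save(s,'s0'),save(t,'t0'))
for n in ['bays','knob_grip','jaw_face','nut_grip','adjuster_grip','adjuster_red_end','stop_mark','press']:
    a=arm.landmark_of(s,n);b=arm.landmark_of(t,n)
    print(n,[(np.round(x['xy']),round(x['p'],2)) for x in a[:2]],[(np.round(x['xy']),round(x['p'],2)) for x in b[:2]], np.round(tri([(s,a[0]['xy']),(t,b[0]['xy'])]),4) if a and b else '')
for n in ['heel0','glue_jar','flask','clip_bowl','mallet','paint_brush','brayer','edge_tin']:
    b=arm.landmark_of(t,n); a=arm.landmark_of(s,n); print(n,[(np.round(atz(t,x['xy'],0),3),round(x['p'],2)) for x in b[:5]],[(np.round(atz(s,x['xy'],0),3),round(x['p'],2)) for x in a[:5]])
o=arm.get_obs();print(o)
E
```

```text
pics
bays [(array([179., 261.]), 0.24)] [(array([249., 187.]), 0.87), (array([305., 185.]), 0.25)] [ 0.68    0.1528 -0.2704]
knob_grip [(array([310., 193.]), 0.72)] [(array([304., 186.]), 0.55)] [ 0.5947 -0.2006  0.0463]
jaw_face [(array([258., 208.]), 0.75)] [(array([248., 199.]), 0.81), (array([249., 191.]), 0.16)] [0.5625 0.0062 0.0366]
nut_grip [(array([194., 206.]), 0.69), (array([255., 210.]), 0.47)] [(array([192., 189.]), 0.52)] [0.6126 0.2172 0.045 ]
adjuster_grip [(array([310., 192.]), 0.42), (array([194., 200.]), 0.41)] [(array([188., 191.]), 0.66)] [0.4464 0.0354 0.2821]
adjuster_red_end [(array([197., 195.]), 0.58)] [(array([198., 184.]), 0.61)] [0.6263 0.194  0.0778]
stop_mark [(array([199., 220.]), 0.62)] [(array([196., 204.]), 0.65), (array([392., 198.]), 0.48)] [0.5615 0.2084 0.0219]
press [(array([254., 206.]), 0.7), (array([258., 212.]), 0.61)] [(array([251., 189.]), 0.72)] [ 6.047e-01 -1.000e-04  1.520e-02]
heel0 [(array([0.41 , 0.305, 0.   ]), 0.76), (array([ 0.374, -0.27 ,  0.   ]), 0.67)] [(array([0.409, 0.303, 0.   ]), 0.84), (array([0.579, 0.212, 0.   ]), 0.56
[... 834 characters left out ...]
't': 1.7, 'qpos': array([ 1.07778753,  0.41109858, -0.012685  ,  1.59619078,  0.00562551,
        1.13430117, -0.08219237]), 'joint_vel': array([-0.00015431,  0.00060456, -0.00138926,  0.0009151 ,  0.00054005,
        0.00039634,  0.00015445]), 'effort': array([ 1.69743867e-04, -6.00402331e+01,  6.81052767e-01, -2.99737698e+01,
        1.38278361e-02,  1.97649162e-03, -4.88413457e-05]), 'position': array([ 0.25756998, -0.56946706,  0.24830224]), 'tool_rot': array([ 3.07094318e+00,  6.62293927e-01, -2.66297000e-05]), 'wrist_force': array([ 0.2285669 ,  0.99171819, -0.18514691]), 'moment': array([-0.07370101, -0.03746832,  0.00286085]), 'grasp_force': 0.0, 'gripper_width': 0.08530276426672162}
```

View pics/t0.png

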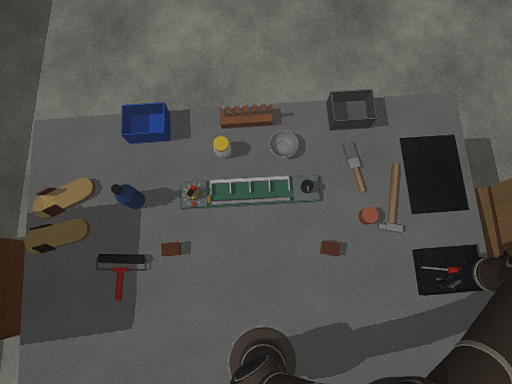

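View pics/s0.png

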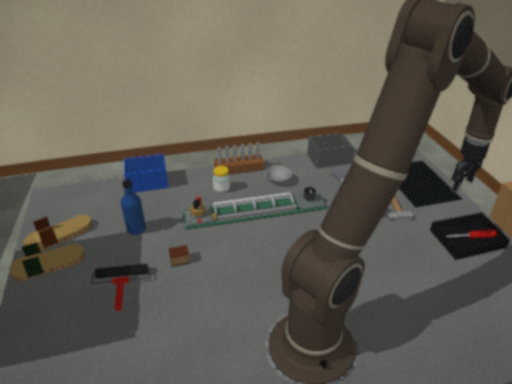

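The top view shows the stop at (193,191), the knob at (307,186), the bays at (250,190), and two heel blocks at (171,249) and (330,248). In the side view the stop is at (197,208) and one heel at (179,254). The arm may be hiding other blocks.

```bash
cat >> h.py <<'E'
def pose():
    o=arm.get_obs(); return np.array(o['position']),Rn.from_rotvec(o['tool_rot']),o
def yaw():
    p,R,o=pose(); x=R.as_matrix()[:,0]; return np.arctan2(x[1],x[0])
def down(y): # tool down with tool-x at heading y
    return Rn.from_matrix(np.array([[np.cos(y),np.sin(y),0],[np.sin(y),-np.cos(y),0],[0,0,-1.]]))
def to(x,y,z,yw,pr=True):
    p,R,o=pose(); d=R.inv().apply(np.array([x,y,z])-p)*1000; r=(R.inv()*down(yw)).as_rotvec()
    print('t',round(o['t'],1),'move mm',np.round(d,1),'rot',np.round(r,3),'rows',round(max(np.linalg.norm(d)/62.5,np.linalg.norm(r)/.1867),1),'yaw',round(yaw(),3),'q',np.round(o['qpos'],2))
E
python3 - <<'E'
from h import *
c=arm.capture('wrist');save(c,'w0')
p,R,o=pose(); C=-np.array(c['R']).T@np.array(c['t'])
print('cam in tool',R.inv().apply(C-p), 'axes in tool cols',np.round(R.inv().as_matrix()@np.array(c['R']).T,2),c['fx'])
to(0.5,0.1,0.33,0)
E
```

```text
cam in tool [ 0.0782684  -0.00020296 -0.12367413] axes in tool cols [[-0.   -0.95 -0.31]
 [ 1.   -0.    0.  ]
 [-0.   -0.31  0.95]] 293.49703867478263
t 1.8 move mm [ 496.8 -510.   -81.7] rot [-0.     0.     0.425] rows 11.5 yaw 0.425 q [ 1.08  0.41 -0.01  1.6   0.01  1.13 -0.08]
```

Call:
{"api": "servo_tool", "payload": {
  "steps": [
    [62, -62, -10, 0, 0, 0.1],
    [100, -100, -20, 0, 0, 0.2],
    [140, -140, -30, 0, 0, 0.3],
    [180, -180, -50, 0, 0, 0.4],
    [220, -220, -60, 0, 0, 0.425]
  ]
}}

```text
t: 2.38
position: [0.3663, -0.2813, 0.3084]
tool_rot: [3.14, -0.003, 0.002]
wrist_force: [1.7, -0.2, 0.6]
gripper_width: 0.0856
grasp_force: 0.0
```

```bash
python3 - <<'E'
from h import *
to(0.5,0.1,0.33,0)
E
```

```text
t 2.4 move mm [ 132.9 -381.5  -21.8] rot [ 0.001 -0.001 -0.002] rows 6.5 yaw -0.002 q [ 0.66  0.08 -0.12  1.88  0.01  1.18 -1.03]
```

Call:
{"api": "servo_tool", "payload": {
  "steps": [
    [15, -60, -5, 0, 0, 0],
    [30, -120, -10, 0, 0, 0],
    [50, -180, -10, 0, 0, 0],
    [70, -230, -10, 0, 0, 0],
    [80, -280, -10, 0, 0, 0]
  ]
}}

```text
t: 3.0
position: [0.4463, -0.0011, 0.3177]
tool_rot: [3.142, 0.0, 0.002]
wrist_force: [0.6, -0.4, -0.2]
gripper_width: 0.0854
grasp_force: 0.0
```

```bash
python3 - <<'E'
from h import *
c=arm.capture('wrist');save(c,'w1')
for n in ['heel0']+['bays','knob_grip','jaw_face','nut_grip','adjuster_grip','stop_mark','press']:
    z=dict(knob_grip=.055,jaw_face=.03,nut_grip=.048,adjuster_grip=.078,stop_mark=.022,bays=.012).get(n,0)
    print(n,[(np.round(atz(c,x['xy'],z),3)[:2],np.round(x['xy']),round(x['p'],2)) for x in arm.landmark_of(c,n)[:5]])
to(0.56,0.2,0.25,0)
E
```

```text
heel0 [(array([ 0.369, -0.261]), array([420., 205.]), 0.93), (array([0.41 , 0.295]), array([ 72., 180.]), 0.76), (array([0.568, 0.003]), array([256.,  71.]), 0.2)]
bays [(array([0.604, 0.002]), array([257.,  41.]), 0.97), (array([ 0.372, -0.255]), array([421., 206.]), 0.55)]
knob_grip [(array([ 0.593, -0.199]), array([422.,  46.]), 0.96)]
jaw_face [(array([ 0.565, -0.001]), array([259.,  71.]), 0.86)]
nut_grip [(array([0.597, 0.211]), array([88., 44.]), 0.73)]
adjuster_grip [(array([0.599, 0.211]), array([73., 37.]), 0.68)]
stop_mark [(array([0.557, 0.211]), array([103.,  80.]), 0.62), (array([ 0.598, -0.002]), array([260.,  44.]), 0.28)]
press [(array([ 0.596, -0.001]), array([259.,  49.]), 0.58)]
t 3.5 move mm [ 114.  -204.5   67.2] rot [ 0.     0.    -0.002] rows 3.9 yaw -0.002 q [ 0.31  0.07 -0.42  1.88  0.03  1.2  -1.7 ]
```

View pics/w1.png

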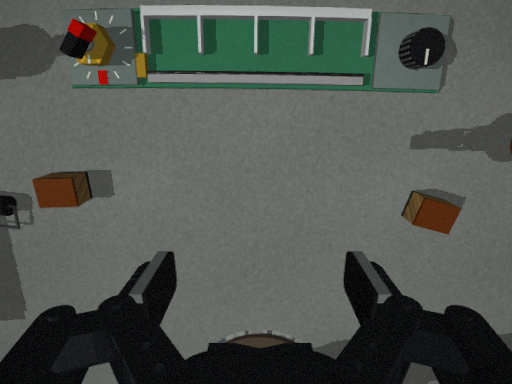

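Two heel blocks show at (62,190) and (432,212). The stop is at (85,45), with the red end of the adjuster pointing up and right in the image. The knob is at (422,46).

Call:
{"api": "servo_tool", "payload": {
  "steps": [
    [30, -60, 10, 0, 0, 0],
    [60, -110, 30, 0, 0, 0],
    [100, -160, 50, 0, 0, 0],
    [140, -210, 70, 0, 0, 0],
    [140, -210, 70, 0, 0, 0]
  ]
}}

```text
t: 4.08
position: [0.5863, 0.2094, 0.2447]
tool_rot: [-3.141, -0.003, 0.005]
wrist_force: [-1.8, -0.0, -0.2]
gripper_width: 0.085
grasp_force: 0.0
```

```bash
cat > look.py <<'E'
from h import *
import sys,pickle
c=arm.capture('wrist');save(c,sys.argv[1])
D={}
for n in sys.argv[2].split(','):
    a=arm.landmark_of(c,n); D[n]=a
    z=dict(knob_grip=.055,jaw_face=.03,nut_grip=.048,adjuster_grip=.078,adjuster_red_end=.086,stop_mark=.022,bays=.012).get(n,0)
    print(n,[(np.round(atz(c,x['xy'],z),4)[:2],np.round(x['xy']),round(x['p'],2)) for x in a[:3]])
pickle.dump((c,D),open(sys.argv[1]+'.pkl','wb'))
to(0.6,0.2,0.25,0)
E
python3 look.py w2 nut_grip,adjuster_grip,adjuster_red_end,stop_mark,press,bays
```

```text
nut_grip [(array([0.5987, 0.2142]), array([255., 164.]), 0.89)]
adjuster_grip [(array([0.6016, 0.2141]), array([255., 167.]), 0.94)]
adjuster_red_end [(array([0.6136, 0.2005]), array([269., 157.]), 0.87), (array([0.6023, 0.2108]), array([258., 168.]), 0.33)]
stop_mark [(array([0.5556, 0.2105]), array([259., 194.]), 0.67)]
press [(array([0.5955, 0.0042]), array([420., 160.]), 0.57)]
bays [(array([0.6023, 0.0038]), array([426., 156.]), 0.69)]
t 4.4 move mm [14.2  5.3 -1.5] rot [ 0.001 -0.002 -0.002] rows 0.2 yaw -0.002 q [-0.05  0.45 -0.51  1.58  0.24  1.17 -2.19]
```

Call:
{"api": "servo_tool", "payload": {
  "steps": [
    [0, 0, 0, 0, 0, -0.18],
    [0, 0, 0, 0, 0, -0.36],
    [0, 0, 0, 0, 0, -0.54],
    [0, 0, 0, 0, 0, -0.72],
    [0, 0, 0, 0, 0, -0.9]
  ]
}}

```text
t: 5.05
position: [0.5857, 0.2057, 0.2484]
tool_rot: [2.825, 1.372, 0.002]
wrist_force: [0.7, 0.7, 0.2]
gripper_width: 0.0852
grasp_force: 0.0
```

Call:
{"api": "servo_tool", "payload": {
  "steps": [
    [0, 0, 0, 0, 0, -0.18],
    [0, 0, 0, 0, 0, -0.36],
    [0, 0, 0, 0, 0, -0.54],
    [0, 0, 0, 0, 0, -0.67],
    [0, 0, 0, 0, 0, -0.67]
  ]
}}

```text
t: 5.68
position: [0.5858, 0.2058, 0.248]
tool_rot: [2.224, 2.217, 0.001]
wrist_force: [0.0, 0.3, 0.3]
gripper_width: 0.0857
grasp_force: 0.0
```

```bash
python3 look.py w3 nut_grip,adjuster_grip,adjuster_red_end,stop_mark,press,bays; python3 - <<'E'
from h import *
import pickle
a,b=[pickle.load(open(f'w{i}.pkl','rb')) for i in (2,3)]
for n in a[1]:
    if a[1][n] and b[1][n]: print(n,np.round(tri([(a[0],a[1][n][0]['xy']),(b[0],b[1][n][0]['xy'])]),4))
cv2.imwrite('pics/w23.png',cv2.resize(np.hstack([a[0]['frame'],b[0]['frame']])[:,:,::-1],(800,300)))
E
```

```text
nut_grip [(array([0.5948, 0.2125]), array([268., 169.]), 0.82)]
adjuster_grip [(array([0.5935, 0.2138]), array([268., 175.]), 0.79)]
adjuster_red_end [(array([0.611 , 0.2026]), array([285., 187.]), 0.85)]
stop_mark [(array([0.563 , 0.2058]), array([241., 170.]), 0.93), (array([0.5977, 0.1995]), array([270., 175.]), 0.38)]
press [(array([0.6023, 0.0099]), array([271., 295.]), 0.89)]
bays [(array([0.6092, 0.0062]), array([276., 302.]), 0.85), (array([0.5953, 0.0175]), array([267., 296.]), 0.63)]
t 6.0 move mm [-7.  14.3 -2.5] rot [ 0.    -0.     1.569] rows 8.4 yaw 1.569 q [ 0.16  0.54 -0.85  1.57  0.43  1.23 -0.77]
nut_grip [0.5963 0.2129 0.0434]
adjuster_grip [0.596  0.2123 0.0629]
adjuster_red_end [0.6119 0.2001 0.0769]
stop_mark [0.5641 0.2109 0.0473]
press [0.5998 0.0138 0.0106]
bays [0.6068 0.0154 0.0276]
```

View pics/w23.png

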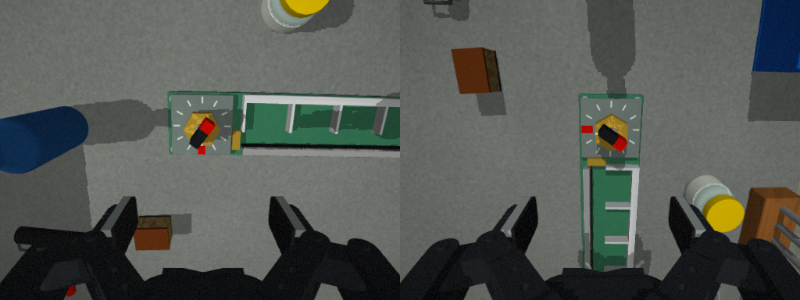

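The adjuster sits over the nut at about (0.597, 0.212). In w2 its red end points away and to the right, so the value is about 2.4 rad.

Call:
{"api": "servo_tool", "payload": {
  "steps": [
    [5, 11, 50, 0, 0, 0.01],
    [5, 11, 100, 0, 0, 0.01],
    [5, 11, 100, 0, 0, 0.01]
  ]
}}

```text
t: 6.4
position: [0.5946, 0.2107, 0.1437]
tool_rot: [-2.232, -2.207, 0.01]
wrist_force: [1.0, -0.4, 0.0]
gripper_width: 0.0854
grasp_force: 0.0
```

```bash
python3 look.py w4 nut_grip,adjuster_grip,adjuster_red_end,stop_mark; python3 - <<'E'
from h import *
c=cv2.imread('pics/w4.png'); cv2.imwrite('pics/w4c.png',cv2.resize(c[60:320,120:400],None,fx=2,fy=2))
E
```

```text
nut_grip [(array([0.5941, 0.2116]), array([261., 205.]), 0.73)]
adjuster_grip [(array([0.5954, 0.2119]), array([262., 219.]), 0.92)]
adjuster_red_end [(array([0.6099, 0.2001]), array([284., 240.]), 0.97)]
stop_mark [(array([0.5616, 0.2112]), array([224., 196.]), 0.78)]
t 6.7 move mm [ -12.6    2.7 -100.2] rot [ 0.002 -0.004  1.56 ] rows 8.4 yaw 1.56 q [ 0.12  0.65 -0.79  1.64  0.52  1.07 -0.84]
```

View pics/w4c.png

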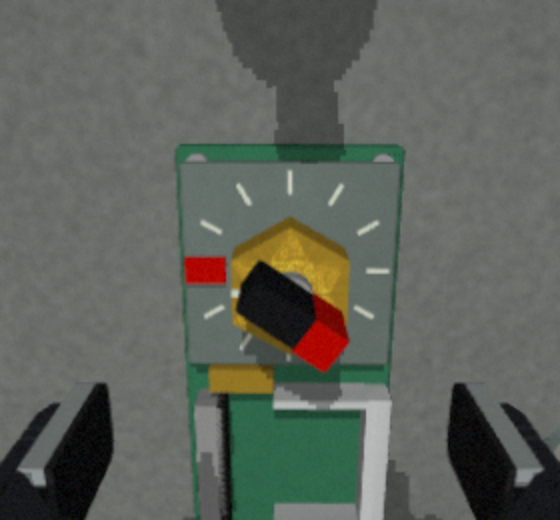

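The crop shows the hex nut with its flats facing press x, and the adjuster's red end about 40° down and right. I'll grip the nut.

Call:
{"api": "servo_tool", "payload": {
  "steps": [
    [1, 1, 40, 0, 0, 0],
    [1, 1, 75, 0, 0, 0],
    [1, 1, 97, 0, 0, 0],
    [1, 1, 97, 0, 0, 0]
  ]
}}

```text
t: 7.15
position: [0.5974, 0.2128, 0.0499]
tool_rot: [-2.233, -2.209, 0.002]
wrist_force: [-0.6, -0.0, -0.3]
gripper_width: 0.0854
grasp_force: 0.0
```

Call:
{"api": "servo_tool", "payload": {
  "steps": [
    [0, 0, 0, 0, 0, 0],
    [0, 0, 0, 0, 0, 0],
    [0, 0, 0, 0, 0, 0],
    [0, 0, 0, 0, 0, 0],
    [0, 0, 0, 0, 0, 0]
  ],
  "jaw": 40
}}

```text
t: 7.78
position: [0.598, 0.2133, 0.0521]
tool_rot: [2.233, 2.208, 0.002]
wrist_force: [-3.0, -1.6, 7.5]
gripper_width: 0.0443
grasp_force: 61.5
```

Call:
{"api": "servo_tool", "payload": {
  "steps": [
    [0, 0, 0, 0, 0, -0.18],
    [0, 0, 0, 0, 0, -0.36],
    [0, 0, 0, 0, 0, -0.54],
    [0, 0, 0, 0, 0, -0.72],
    [0, 0, 0, 0, 0, -0.9]
  ]
}}

```text
t: 8.4
position: [0.5967, 0.2128, 0.0521]
tool_rot: [-1.042, -2.963, 0.003]
wrist_force: [-7.9, -3.7, 11.7]
gripper_width: 0.0446
grasp_force: 62.6
```

Call:
{"api": "servo_tool", "payload": {
  "steps": [
    [0, 0, 0, 0, 0, -0.15],
    [0, 0, 0, 0, 0, -0.3],
    [0, 0, 0, 0, 0, -0.3],
    [0, 0, 0, 0, 0, -0.3]
  ]
}}

```text
t: 8.9
position: [0.5964, 0.2124, 0.0521]
tool_rot: [-0.595, -3.084, 0.004]
wrist_force: [-9.8, -5.4, 13.9]
gripper_width: 0.0442
grasp_force: 62.8
```

```bash
python3 - <<'E'
from h import *
to(.6,.21,.15,1.56); c=arm.capture('wrist');save(c,'w5'); c=cv2.imread('pics/w5.png'); cv2.imwrite('pics/w5c.png',cv2.resize(c[100:384,120:400],None,fx=2,fy=2))
E
```

```text
t 8.9 move mm [ -4.1  -1.2 -97.9] rot [-3.0e-03  1.0e-03  1.2e+00] rows 6.4 yaw 2.76 q [ 0.21  0.87 -0.97  1.69  0.83  1.04  0.14]
```

View pics/w5c.png

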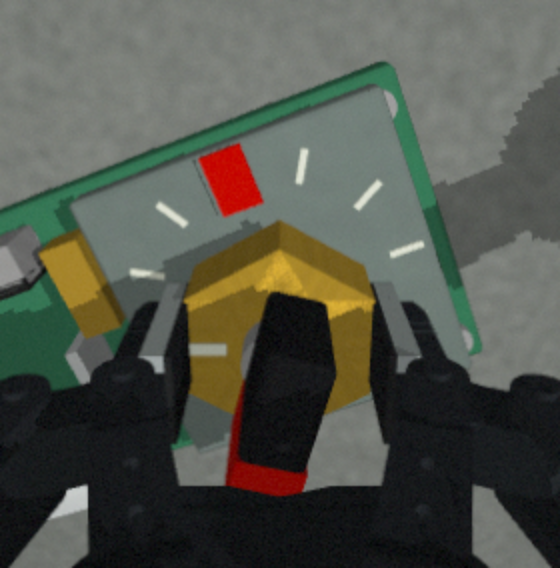

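The nut tick has turned about 1.2 rad and the pads are holding the flats. I'll release, rise to the adjuster and grip it.

Call:
{"api": "servo_tool", "payload": {
  "steps": [
    [0, 0, 0, 0, 0, 0],
    [0, 0, 0, 0, 0, 0],
    [0, 0, 0, 0, 0, 0]
  ],
  "jaw": 80
}}

```text
t: 9.32
position: [0.5981, 0.213, 0.0505]
tool_rot: [0.596, 3.084, 0.0]
wrist_force: [0.2, -0.8, 0.4]
gripper_width: 0.08
grasp_force: 0.0
```

```bash
python3 - <<'E'
from h import *
to(.597,.2122,.079,2.46)
E
```

```text
t 9.3 move mm [  0.7  -1.1 -28.5] rot [0.  0.  0.3] rows 1.6 yaw 2.76 q [ 0.21  0.88 -0.97  1.69  0.83  1.04  0.14]
```

Call:
{"api": "servo_tool", "payload": {
  "steps": [
    [0, 0, -15, 0, 0, 0],
    [0, -1, -28, 0, 0, 0.15],
    [0, -1, -28, 0, 0, 0.3],
    [0, -1, -28, 0, 0, 0.3]
  ]
}}

```text
t: 9.82
position: [0.5978, 0.2123, 0.0796]
tool_rot: [1.048, 2.96, 0.001]
wrist_force: [0.2, -0.1, 0.5]
gripper_width: 0.0797
grasp_force: 0.0
```

Call:
{"api": "servo_tool", "payload": {
  "steps": [
    [0, 0, 0, 0, 0, 0],
    [0, 0, 0, 0, 0, 0],
    [0, 0, 0, 0, 0, 0],
    [0, 0, 0, 0, 0, 0],
    [0, 0, 0, 0, 0, 0]
  ],
  "jaw": 8
}}

```text
t: 10.45
position: [0.5974, 0.212, 0.0783]
tool_rot: [1.05, 2.961, 0.0]
wrist_force: [0.7, -0.1, -0.1]
gripper_width: 0.0128
grasp_force: 60.0
```

```bash
python3 - <<'E'
from h import *
to(.597,.2122,.079,-.012); c=arm.capture('wrist');save(c,'w6'); c=cv2.imread('pics/w6.png'); cv2.imwrite('pics/w6c.png',cv2.resize(c[100:384,120:400],None,fx=2,fy=2))
E
```

```text
t 10.4 move mm [ 0.4 -0.1 -0.7] rot [ 0.    -0.     2.472] rows 13.2 yaw 2.46 q [ 0.19  0.82 -0.94  1.68  0.75  1.05 -0.11]
```

View pics/w6c.png

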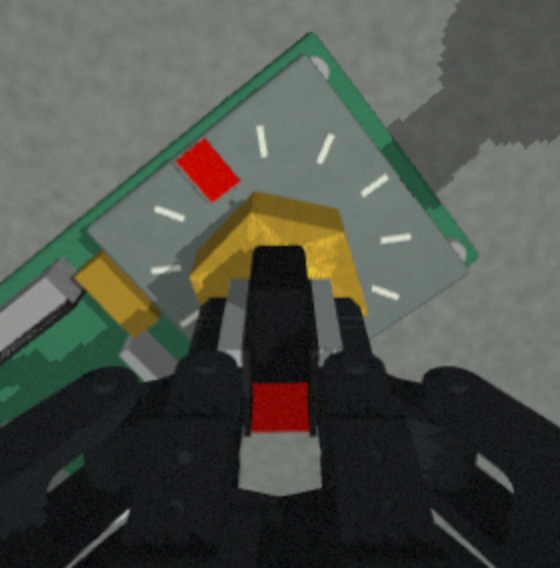

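The bar is held squarely, with the red end towards the tool's -x. I'll turn it clockwise by 2.47 rad.

Call:
{"api": "servo_tool", "payload": {
  "steps": [
    [0, 0, 0, 0, 0, 0.18],
    [0, 0, 0, 0, 0, 0.36],
    [0, 0, 0, 0, 0, 0.54],
    [0, 0, 0, 0, 0, 0.72],
    [0, 0, 0, 0, 0, 0.9]
  ]
}}

```text
t: 11.12
position: [0.5979, 0.2123, 0.0783]
tool_rot: [2.24, 2.203, 0.002]
wrist_force: [2.7, 2.0, -2.6]
gripper_width: 0.013
grasp_force: 59.9
```

Call:
{"api": "servo_tool", "payload": {
  "steps": [
    [0, 0, 0, 0, 0, 0.18],
    [0, 0, 0, 0, 0, 0.36],
    [0, 0, 0, 0, 0, 0.54],
    [0, 0, 0, 0, 0, 0.72],
    [0, 0, 0, 0, 0, 0.9]
  ]
}}

```text
t: 11.75
position: [0.5983, 0.212, 0.0783]
tool_rot: [2.975, 1.009, 0.003]
wrist_force: [4.6, 1.7, -3.7]
gripper_width: 0.0129
grasp_force: 59.7
```

Call:
{"api": "servo_tool", "payload": {
  "steps": [
    [0, 0, 0, 0, 0, 0.18],
    [0, 0, 0, 0, 0, 0.36],
    [0, 0, 0, 0, 0, 0.54],
    [0, 0, 0, 0, 0, 0.67],
    [0, 0, 0, 0, 0, 0.67]
  ]
}}

```text
t: 12.38
position: [0.5985, 0.2116, 0.0784]
tool_rot: [3.141, -0.017, 0.003]
wrist_force: [6.1, -1.5, -3.4]
gripper_width: 0.013
grasp_force: 59.2
```

```bash
python3 - <<'E'
from h import *
to(.597,.2122,.079,-.012); c=arm.capture('wrist');save(c,'w7'); c=cv2.imread('pics/w7.png'); cv2.imwrite('pics/w7c.png',cv2.resize(c[100:384,120:400],None,fx=2,fy=2))
E
```

```text
t 12.4 move mm [-1.5 -0.6 -0.6] rot [ 0.    -0.002  0.001] rows 0.0 yaw -0.011 q [-0.15  0.64 -0.38  1.7   0.3   0.85 -2.24]
```

View pics/w7c.png

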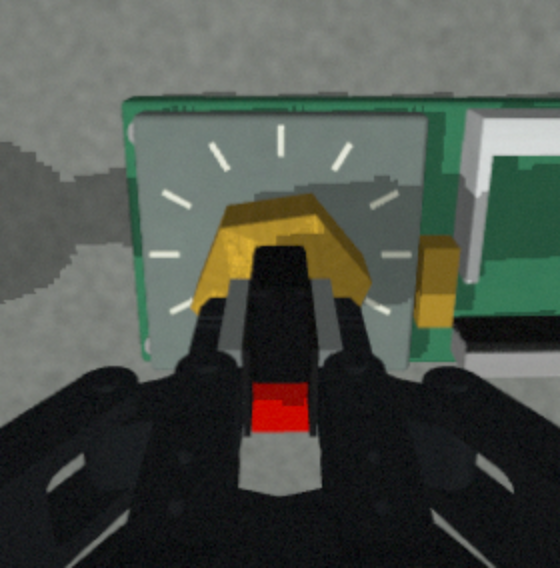

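Call:
{"api": "servo_tool", "payload": {
  "steps": [
    [0, 0, 0, 0, 0, 0],
    [0, 0, 0, 0, 0, 0],
    [0, 0, 0, 0, 0, 0]
  ],
  "jaw": 80
}}

```text
t: 12.8
position: [0.5971, 0.2122, 0.0783]
tool_rot: [-3.141, 0.015, 0.001]
wrist_force: [0.1, -0.1, -0.4]
gripper_width: 0.0667
grasp_force: 0.0
```

Call:
{"api": "servo_tool", "payload": {
  "steps": [
    [0, 0, 0, 0, 0, -0.18],
    [0, 0, 0, 0, 0, -0.36],
    [0, 0, 0, 0, 0, -0.54],
    [0, 0, 0, 0, 0, -0.72],
    [0, 0, 0, 0, 0, -0.9]
  ]
}}

```text
t: 13.42
position: [0.5973, 0.2121, 0.0784]
tool_rot: [-2.831, -1.361, 0.0]
wrist_force: [-0.6, -0.9, -0.4]
gripper_width: 0.0798
grasp_force: 0.0
```

Call:
{"api": "servo_tool", "payload": {
  "steps": [
    [0, 0, 0, 0, 0, -0.18],
    [0, 0, 0, 0, 0, -0.36],
    [0, 0, 0, 0, 0, -0.54],
    [0, 0, 0, 0, 0, -0.72],
    [0, 0, 0, 0, 0, -0.825]
  ]
}}

```text
t: 14.05
position: [0.5973, 0.2119, 0.0783]
tool_rot: [-2.05, -2.38, 0.0]
wrist_force: [0.2, -0.2, -0.0]
gripper_width: 0.0799
grasp_force: 0.0
```

```bash
python3 - <<'E'
from h import *
to(.597,.2122,.05,1.713); c=arm.capture('wrist');save(c,'w8'); c=cv2.imread('pics/w8.png'); cv2.imwrite('pics/w8c.png',cv2.resize(c[100:384,120:400],None,fx=2,fy=2))
E
```

```text
t 14.1 move mm [ 0.3 -0.3 28.3] rot [-0.    -0.     0.006] rows 0.5 yaw 1.719 q [ 0.11  0.75 -0.79  1.69  0.62  0.98 -0.76]
```

View pics/w8c.png

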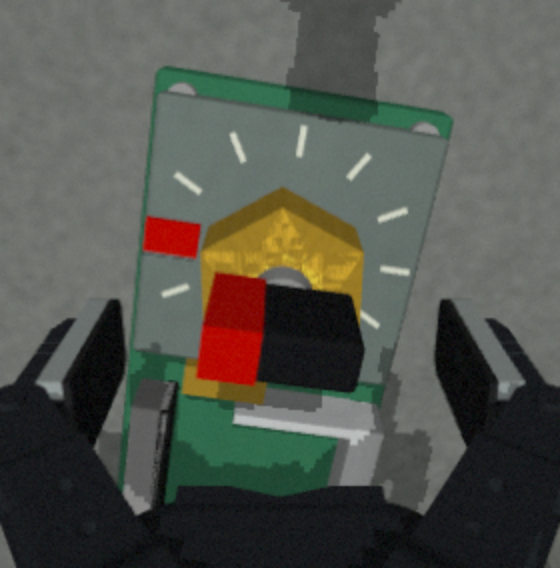

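The adjuster's red end points at the mark and the nut flats line up with the fingers. I'll lower, grip and tighten.

Call:
{"api": "servo_tool", "payload": {
  "steps": [
    [0, 0, 15, 0, 0, 0],
    [0, 0, 29, 0, 0, 0],
    [0, 0, 29, 0, 0, 0]
  ]
}}

```text
t: 14.48
position: [0.5962, 0.2115, 0.0473]
tool_rot: [-2.056, -2.374, 0.004]
wrist_force: [0.5, 0.9, -0.6]
gripper_width: 0.0803
grasp_force: 0.0
```

Call:
{"api": "servo_tool", "payload": {
  "steps": [
    [0, 0, 0, 0, 0, 0],
    [0, 0, 0, 0, 0, 0],
    [0, 0, 0, 0, 0, 0],
    [0, 0, 0, 0, 0, 0],
    [0, 0, 0, 0, 0, 0]
  ],
  "jaw": 40
}}

```text
t: 15.1
position: [0.5978, 0.2124, 0.0501]
tool_rot: [2.056, 2.375, 0.002]
wrist_force: [-0.5, -0.3, 4.7]
gripper_width: 0.0449
grasp_force: 62.1
```

Call:
{"api": "servo_tool", "payload": {
  "steps": [
    [0, 0, 0, 0, 0, 0.18],
    [0, 0, 0, 0, 0, 0.36],
    [0, 0, 0, 0, 0, 0.54],
    [0, 0, 0, 0, 0, 0.72],
    [0, 0, 0, 0, 0, 0.9]
  ]
}}

```text
t: 15.72
position: [0.5984, 0.2122, 0.0501]
tool_rot: [2.888, 1.236, 0.004]
wrist_force: [2.2, 0.0, 2.8]
gripper_width: 0.0447
grasp_force: 62.0
```

Call:
{"api": "servo_tool", "payload": {
  "steps": [
    [0, 0, 0, 0, 0, 0.15],
    [0, 0, 0, 0, 0, 0.28],
    [0, 0, 0, 0, 0, 0.34],
    [0, 0, 0, 0, 0, 0.36],
    [0, 0, 0, 0, 0, 0.36]
  ]
}}

```text
t: 16.35
position: [0.5988, 0.2122, 0.0501]
tool_rot: [3.058, 0.714, 0.005]
wrist_force: [4.9, -0.6, 3.2]
gripper_width: 0.0448
grasp_force: 63.9
```

```bash
python3 - <<'E'
from h import *
to(.597,.2122,.05,.513);print(pose()[2]['moment'])
E
```

```text
t 16.4 move mm [-1.6 -0.8  0.1] rot [ 0.002 -0.003 -0.054] rows 0.3 yaw 0.459 q [-0.09  0.7  -0.47  1.71  0.41  0.83 -1.86]
[-0.37285621 -1.11320772  2.31932217]
```

Call:
{"api": "servo_tool", "payload": {
  "steps": [
    [0, 0, 0, 0, 0, -0.05],
    [0, 0, 0, 0, 0, -0.05],
    [0, 0, 0, 0, 0, -0.05]
  ],
  "jaw": 80
}}

```text
t: 16.73
position: [0.5969, 0.2119, 0.0489]
tool_rot: [-3.042, -0.782, 0.002]
wrist_force: [-0.5, -0.9, -0.0]
gripper_width: 0.0799
grasp_force: 0.0
```

Call:
{"api": "servo_tool", "payload": {
  "steps": [
    [0, 0, -40, 0, 0, 0.15],
    [0, 0, -80, 0, 0, 0.3],
    [0, 0, -120, 0, 0, 0.4],
    [0, 0, -160, 0, 0, 0.5],
    [0, 0, -180, 0, 0, 0.53]
  ]
}}

```text
t: 17.35
position: [0.5978, 0.2126, 0.2316]
tool_rot: [-3.14, 0.042, -0.004]
wrist_force: [0.7, 0.4, -0.3]
gripper_width: 0.0799
grasp_force: 0.0
```

```bash
python3 look.py w9 heel0,nut_grip,adjuster_grip,adjuster_red_end,stop_mark,bays; python3 - <<'E'
from h import *
to(.37,.29,.26,0)
c=cv2.imread('pics/w9.png'); a=c[100:300,170:350]; cv2.imwrite('pics/w9c.png',np.hstack([cv2.resize(c,(500,375)),cv2.resize(a,(300,375))]))
E
```

```text
heel0 [(array([0.408 , 0.2928]), array([208., 300.]), 0.84)]
nut_grip [(array([0.5978, 0.2133]), array([259., 179.]), 0.73), (array([0.6029, 0.4001]), array([ 89., 179.]), 0.45), (array([0.751 , 0.1151]), array([359.,  18.]), 0.25)]
adjuster_grip [(array([0.5963, 0.2113]), array([261., 188.]), 0.93), (array([0.7407, 0.122 ]), array([362.,  22.]), 0.39)]
adjuster_red_end [(array([0.5792, 0.2121]), array([261., 207.]), 0.9)]
stop_mark [(array([0.5537, 0.2133]), array([260., 209.]), 0.76)]
bays [(array([0.6043, 0.0036]), array([433., 162.]), 0.56)]
t 17.7 move mm [  3.6  11.5 -22.7] rot [ 0.001  0.003 -0.024] rows 0.4 yaw -0.024 q [-0.12  0.48 -0.43  1.58  0.21  1.13 -2.19]
t 17.7 move mm [-228.6  -72.8  -32.1] rot [ 0.001  0.003 -0.024] rows 3.9 yaw -0.024 q [-0.12  0.48 -0.43  1.58  0.21  1.13 -2.19]
```

View pics/w9c.png

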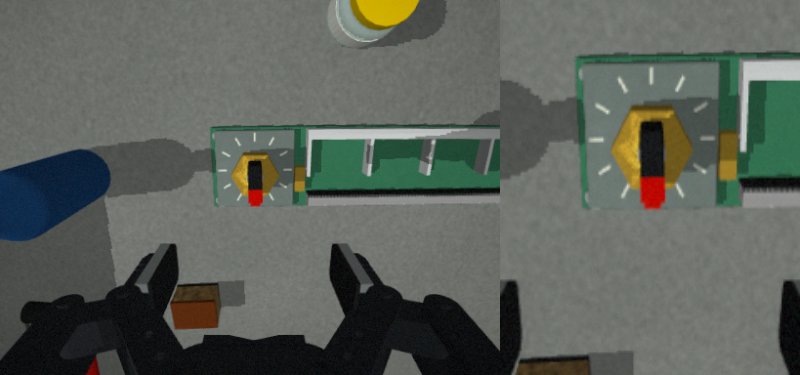

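The red end points at the mark with the nut tight, so the stop is done. The left heel is at (195,300) and lies nearly square to the press.

Call:
{"api": "servo_tool", "payload": {
  "steps": [
    [-50, -8, -10, 0, 0, -0.18],
    [-100, -16, -20, 0, 0, -0.36],
    [-140, -20, -30, 0, 0, -0.54],
    [-170, -25, -30, 0, 0, -0.72],
    [-190, -28, -30, 0, 0, -0.9]
  ]
}}

```text
t: 18.32
position: [0.4064, 0.2448, 0.2586]
tool_rot: [2.841, 1.341, -0.002]
wrist_force: [1.0, -1.1, 0.1]
gripper_width: 0.08
grasp_force: 0.0
```

Call:
{"api": "servo_tool", "payload": {
  "steps": [
    [0, 0, 0, 0, 0, -0.18],
    [0, 0, 0, 0, 0, -0.36],
    [0, 0, 0, 0, 0, -0.54],
    [0, 0, 0, 0, 0, -0.67],
    [0, 0, 0, 0, 0, -0.67]
  ]
}}

```text
t: 18.95
position: [0.4078, 0.2445, 0.2584]
tool_rot: [-2.25, -2.191, 0.002]
wrist_force: [-1.0, -0.0, 0.1]
gripper_width: 0.0801
grasp_force: 0.0
```

```bash
cat > heel.py <<'E'
from h import *
import sys,pickle
c=arm.capture('wrist');save(c,sys.argv[1])
f=c['frame'].astype(int)
for s in arm.silhouettes(c,'heel0')[:3]:
    m=s['pixels']; r,g,b=f[...,0],f[...,1],f[...,2]
    hsv=cv2.cvtColor(c['frame'],cv2.COLOR_RGB2HSV)
    sel=m&(r>1.9*g)          # brown top
    n,l,st,_=cv2.connectedComponentsWithStats(sel.astype(np.uint8)); 
    if n<2: print('none',s['xy'],m.sum()); continue
    k=1+np.argmax(st[1:,4]); sel=l==k
    cn=max(cv2.findContours(sel.astype(np.uint8),cv2.RETR_EXTERNAL,cv2.CHAIN_APPROX_NONE)[0],key=len)[:,0].astype(float)
    w=np.array([atz(c,p,.042)[:2] for p in cn],np.float32)*1000
    (cx,cy),(a,bb),an=cv2.minAreaRect(w)
    if a>bb: an-=90;   # an = heading of short side
    a,bb=min(a,bb),max(a,bb); an=(an+90)%180-90
    print('p',round(s['p'],2),'px',np.round(s['xy']),'top centre',round(cx/1000,4),round(cy/1000,4),'sides',round(a,1),round(bb,1),'short-side heading rad',round(np.radians(an),3))
print([(np.round(atz(c,x['xy'],0),4),np.round(x['xy']),round(x['p'],2)) for x in arm.landmark_of(c,'heel0')[:3]])
to(.42,.25,.26,1.56)
E
python3 heel.py w10
```

```text
p 0.7 px [253. 123.] top centre 0.402 0.2989 sides 41.9 57.6 short-side heading rad 0.029
p 0.41 px [404. 217.] top centre 0.6018 0.2001 sides 26.2 33.8 short-side heading rad 1.532
[(array([0.4052, 0.2995, 0.    ]), array([257., 122.]), 0.66)]
t 19.1 move mm [ 5.7 11.8 -1.1] rot [-0.001  0.    -0.018] rows 0.2 yaw 1.542 q [ 0.05  0.23 -0.8   1.89  0.19  1.09 -0.85]
```

Call:
{"api": "servo_tool", "payload": {
  "steps": [
    [30, -3, 40, 0, 0, -0.03],
    [50, -3, 80, 0, 0, -0.05],
    [50, -3, 100, 0, 0, -0.05],
    [50, -3, 100, 0, 0, -0.05]
  ]
}}

```text
t: 19.6
position: [0.4054, 0.2945, 0.1578]
tool_rot: [-2.194, -2.247, 0.005]
wrist_force: [-0.4, -0.1, 0.4]
gripper_width: 0.0799
grasp_force: 0.0
```

```bash
python3 heel.py w11;python3 - <<'E'
from h import *
a=cv2.imread('pics/w11.png');b=cv2.imread('pics/w10.png');cv2.imwrite('pics/w11c.png',cv2.resize(np.hstack([b,a]),(800,300)))
E
```

```text
p 0.8 px [258. 187.] top centre 0.4017 0.3001 sides 42.4 59.0 short-side heading rad 0.03
[(array([0.4032, 0.3006, 0.    ]), array([259., 179.]), 0.82)]
t 19.8 move mm [-45.4  12.2 -99.7] rot [ 0.001 -0.001  0.034] rows 1.8 yaw 1.594 q [-0.11  0.41 -0.77  1.95  0.36  0.92 -1.03]
```

View pics/w11c.png

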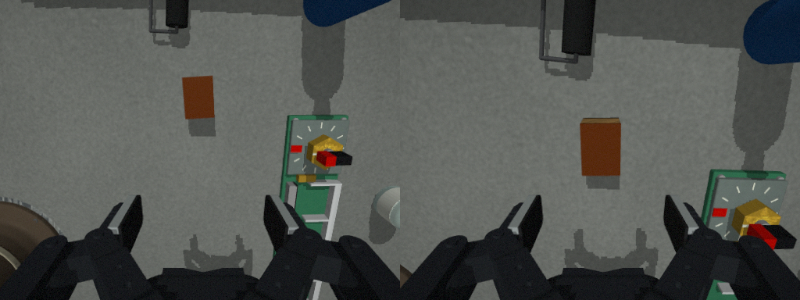

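The heel's top is at (600,148) in the right view, square to the tool, and its size agrees from both heights.

Call:
{"api": "servo_tool", "payload": {
  "steps": [
    [6, -2, 50, 0, 0, 0],
    [6, -2, 95, 0, 0, 0],
    [6, -2, 115, 0, 0, 0],
    [6, -2, 115, 0, 0, 0]
  ]
}}

```text
t: 20.25
position: [0.4043, 0.3004, 0.0441]
tool_rot: [2.195, 2.247, -0.002]
wrist_force: [-0.3, -0.6, -1.0]
gripper_width: 0.0803
grasp_force: 0.0
```

Call:
{"api": "servo_tool", "payload": {
  "steps": [
    [0, 0, 0, 0, 0, 0],
    [0, 0, 0, 0, 0, 0],
    [0, 0, 0, 0, 0, 0],
    [0, 0, 0, 0, 0, 0],
    [0, 0, 0, 0, 0, 0]
  ],
  "jaw": 35
}}

```text
t: 20.88
position: [0.4052, 0.3013, 0.046]
tool_rot: [2.194, 2.247, 0.004]
wrist_force: [-1.0, -1.2, 9.4]
gripper_width: 0.0422
grasp_force: 60.5
```

Call:
{"api": "servo_tool", "payload": {
  "steps": [
    [0, 0, -30, 0, 0, 0],
    [0, 0, -60, 0, 0, 0],
    [0, 0, -80, 0, 0, 0],
    [0, 0, -80, 0, 0, 0]
  ]
}}

```text
t: 21.38
position: [0.4053, 0.3014, 0.1263]
tool_rot: [2.194, 2.246, 0.006]
wrist_force: [0.8, 0.3, -0.4]
gripper_width: 0.0422
grasp_force: 66.5
```

```bash
python3 - <<'E'
from h import *
to(.54,.108,.13,1.56)
c=arm.capture('wrist');save(c,'w12')
E
```

```text
t 21.4 move mm [-196.5  130.1   -3.6] rot [ 0.004 -0.002  0.034] rows 3.8 yaw 1.594 q [-0.15  0.46 -0.74  1.98  0.41  0.85 -1.09]
```

```bash
python3 - <<'E'
from h import *
to(.54,.042,.13,1.552)
E
```

```text
t 21.4 move mm [-261.9  129.1   -4.8] rot [ 0.002 -0.001  0.042] rows 4.7 yaw 1.594 q [-0.15  0.46 -0.74  1.98  0.41  0.85 -1.09]
```

Call:
{"api": "servo_tool", "payload": {
  "steps": [
    [-60, 10, -3, 0, 0, 0.02],
    [-115, 30, -3, 0, 0, 0.04],
    [-165, 50, -3, 0, 0, 0.04],
    [-210, 80, -3, 0, 0, 0.04],
    [-250, 110, -3, 0, 0, 0.04]
  ]
}}

```text
t: 22.05
position: [0.5205, 0.0513, 0.1265]
tool_rot: [-2.24, -2.202, 0.002]
wrist_force: [1.4, 0.9, -0.2]
gripper_width: 0.0425
grasp_force: 66.5
```

Call:
{"api": "servo_tool", "payload": {
  "steps": [
    [-5, 40, 0, 0, 0, 0],
    [-9, 70, 0, 0, 0, 0],
    [-9, 76, 0, 0, 0, 0],
    [-9, 76, 0, 0, 0, 0]
  ]
}}

```text
t: 22.55
position: [0.5951, 0.0438, 0.1263]
tool_rot: [-2.237, -2.203, 0.002]
wrist_force: [0.1, 0.3, -1.3]
gripper_width: 0.0418
grasp_force: 66.5
```

```bash
python3 look.py w13 bays,jaw_face,press,heel0,stop_mark; python3 - <<'E'
from h import *
to(.600,.042,.06,1.552)
c=cv2.imread('pics/w13.png');cv2.imwrite('pics/w13c.png',cv2.resize(c,(800,600)))
E
```

```text
bays []
jaw_face [(array([0.5632, 0.0065]), array([223., 249.]), 0.92)]
press []
heel0 []
stop_mark []
t 22.9 move mm [ 156.5    2.  -122.5] rot [0.    0.    1.555] rows 8.3 yaw 1.555 q [ 0.31  0.58 -0.65  1.75  0.42  0.95 -0.52]
t 22.9 move mm [-1.4  4.4 67.5] rot [0.    0.    0.003] rows 1.1 yaw 1.555 q [ 0.31  0.58 -0.65  1.75  0.42  0.95 -0.52]
```

View pics/w13c.png

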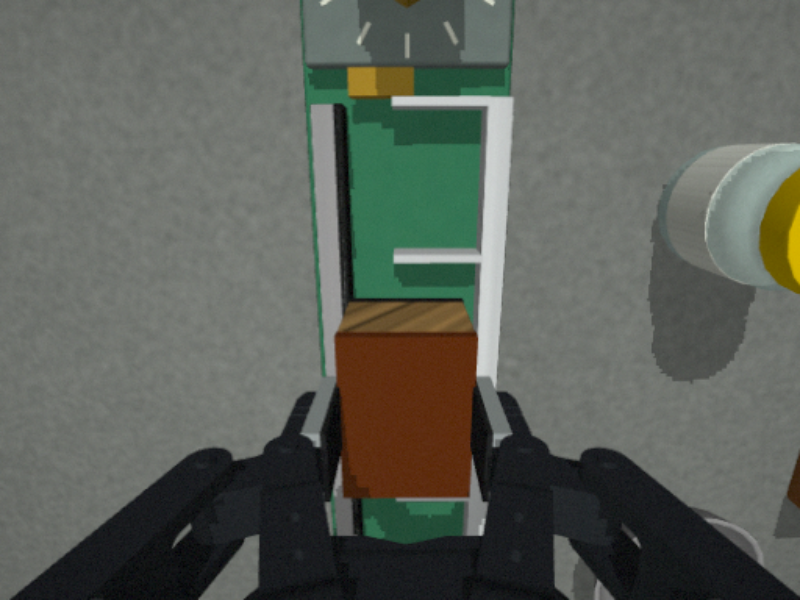

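```bash
python3 - <<'E'
from h import *
import pickle
c,_=pickle.load(open('w13.pkl','rb'));s=512/800
for n,p,z in [('end wall',(437,102),.030),('div',(437,254),.03),('fence',(482,255),.03),('fence2',(488,106),.03),('jaw',(335,180),.03),('blk far',(405,334),.1223),('blk near',(405,497),.1223),('blk l',(340,415),.1223),('blk r',(473,415),.1223),('blk c far low',(345,302),.0803),('blk c far low r',(464,302),.0803)]:
    print(n,np.round(atz(c,(p[0]*s,p[1]*s),z),4)[:2])
print(pose()[0])
E
```

```text
end wall [0.6099 0.1472]
div [0.6101 0.0787]
fence [0.632  0.0779]
fence2 [0.6326 0.1453]
jaw [0.5626 0.1144]
blk far [0.5948 0.0731]
blk near [0.5938 0.0136]
blk l [0.5737 0.0458]
blk r [0.6159 0.0452]
blk c far low [0.5713 0.0704]
blk c far low r [0.6174 0.0697]
[0.59559533 0.04346548 0.12752493]
```

The held block shows at (405,415). The neighbouring divider is at row 255, the fence edge at column 482. The block needs about +6 mm towards the fence and -2 mm in y before I lower it.

Call:
{"api": "servo_tool", "payload": {
  "steps": [
    [-2, 6, 0, 0, 0, 0],
    [-2, 6, 35, 0, 0, 0],
    [-2, 6, 60, 0, 0, 0],
    [-2, 6, 68, 0, 0, 0],
    [-2, 6, 68, 0, 0, 0]
  ]
}}

```text
t: 23.48
position: [0.6024, 0.0413, 0.0596]
tool_rot: [2.239, 2.204, 0.0]
wrist_force: [0.1, 0.4, -0.1]
gripper_width: 0.0422
grasp_force: 66.5
```

Call:
{"api": "servo_tool", "payload": {
  "steps": [
    [0, 0, 1, 0, 0, 0],
    [0, 0, 2, 0, 0, 0]
  ]
}}

```text
t: 23.72
position: [0.6026, 0.0413, 0.0581]
tool_rot: [2.239, 2.203, 0.001]
wrist_force: [-4.1, -1.6, 11.5]
gripper_width: 0.0421
grasp_force: 67.9
```

Call:
{"api": "servo_tool", "payload": {
  "steps": [
    [0, 0, 0, 0, 0, 0],
    [0, 0, 0, 0, 0, 0],
    [0, 0, 0, 0, 0, 0]
  ],
  "jaw": 80
}}

```text
t: 24.1
position: [0.6021, 0.0412, 0.0573]
tool_rot: [2.239, 2.204, 0.0]
wrist_force: [0.0, -0.9, -0.4]
gripper_width: 0.0802
grasp_force: 0.0
```

Call:
{"api": "servo_tool", "payload": {
  "steps": [
    [0, 0, -40, 0, 0, 0],
    [0, 0, -90, 0, 0, 0],
    [0, 0, -140, 0, 0, 0],
    [0, 0, -200, 0, 0, 0],
    [0, 0, -200, 0, 0, 0]
  ]
}}

```text
t: 24.72
position: [0.6043, 0.0422, 0.2626]
tool_rot: [2.235, 2.2, 0.01]
wrist_force: [-0.8, 0.4, -0.4]
gripper_width: 0.0801
grasp_force: 0.0
```

```bash
python3 heel.py w14; python3 - <<'E'
from h import *
to(.37,-.21,.26,1.2)
E
```

```text
p 0.91 px [109. 371.] top centre 0.3664 -0.2671 sides 43.1 50.1 short-side heading rad -0.261
p 0.6 px [258. 172.] top centre 0.602 0.0371 sides 43.0 59.6 short-side heading rad -0.024
[(array([ 0.3632, -0.263 , -0.    ]), array([119., 346.]), 0.69), (array([0.6043, 0.0362, 0.    ]), array([258., 169.]), 0.63), (array([0.7629, 0.0959, 0.    ]), array([380., 122.]), 0.19)]
t 24.9 move mm [ 206.1 -184.9   -3.5] rot [-0.001  0.001 -0.005] rows 4.4 yaw 1.555 q [ 0.36  0.46 -0.71  1.61  0.32  1.19 -0.43]
t 24.9 move mm [-254.6 -227.5   -3.2] rot [-0.001  0.001  0.355] rows 5.5 yaw 1.555 q [ 0.36  0.46 -0.71  1.61  0.32  1.19 -0.43]
```

Call:
{"api": "servo_tool", "payload": {
  "steps": [
    [-50, -40, 0, 0, 0, 0.1],
    [-100, -80, 0, 0, 0, 0.2],
    [-150, -120, 0, 0, 0, 0.26],
    [-200, -160, 0, 0, 0, 0.26],
    [-240, -190, 0, 0, 0, 0.26]
  ]
}}

```text
t: 25.5
position: [0.4056, -0.1972, 0.2558]
tool_rot: [-2.505, -1.892, 0.002]
wrist_force: [0.6, -0.6, 0.3]
gripper_width: 0.0802
grasp_force: 0.0
```

```bash
python3 - <<'E'
from h import *
to(.365,-.29,.20,1.30)
E
```

```text
t 25.5 move mm [-100.4  -13.5   55.8] rot [-0.003 -0.    -0.006] rows 1.9 yaw 1.294 q [ 0.9   0.16 -0.61  1.95  0.1   1.07 -0.03]
```

Call:
{"api": "servo_tool", "payload": {
  "steps": [
    [-50, -7, 30, 0, 0, 0],
    [-100, -14, 60, 0, 0, 0],
    [-100, -14, 60, 0, 0, 0],
    [-100, -14, 60, 0, 0, 0]
  ]
}}

```text
t: 26.0
position: [0.3672, -0.2872, 0.1963]
tool_rot: [-2.504, -1.893, -0.0]
wrist_force: [0.6, -0.1, 0.2]
gripper_width: 0.0799
grasp_force: 0.0
```

```bash
python3 heel.py w15; python3 - <<'E'
from h import *
to(.37,-.265,.042,1.30)
E
```

```text
p 0.76 px [252. 165.] top centre 0.3653 -0.2653 sides 42.0 59.0 short-side heading rad -0.267
[(array([ 0.3617, -0.2699,  0.    ]), array([251., 163.]), 0.9), (array([ 0.5396, -0.522 ,  0.    ]), array([432., 307.]), 0.18)]
t 26.1 move mm [531.  -95.4 -62.4] rot [ 0.    -0.    -0.263] rows 8.7 yaw 1.297 q [ 1.02  0.24 -0.53  2.    0.15  0.94  0.14]
t 26.1 move mm [ 21.6  -4.4 155.6] rot [ 0.    -0.    -0.003] rows 2.5 yaw 1.297 q [ 1.02  0.24 -0.53  2.    0.15  0.94  0.14]
```

Call:
{"api": "servo_tool", "payload": {
  "steps": [
    [20, -6, 50, 0, 0, 0],
    [20, -6, 100, 0, 0, 0],
    [20, -6, 140, 0, 0, 0],
    [20, -6, 153, 0, 0, 0],
    [20, -6, 153, 0, 0, 0]
  ]
}}

```text
t: 26.78
position: [0.3677, -0.2667, 0.0445]
tool_rot: [-2.504, -1.896, -0.0]
wrist_force: [0.3, -0.2, 0.7]
gripper_width: 0.0801
grasp_force: 0.0
```

Call:
{"api": "servo_tool", "payload": {
  "steps": [
    [0, 0, 0, 0, 0, 0],
    [0, 0, 0, 0, 0, 0],
    [0, 0, 0, 0, 0, 0],
    [0, 0, 0, 0, 0, 0],
    [0, 0, 0, 0, 0, 0]
  ],
  "jaw": 35
}}

```text
t: 27.4
position: [0.3678, -0.2678, 0.0459]
tool_rot: [2.504, 1.893, 0.0]
wrist_force: [-1.1, 0.6, 11.7]
gripper_width: 0.0425
grasp_force: 60.2
```

Call:
{"api": "servo_tool", "payload": {
  "steps": [
    [0, 0, -30, 0, 0, 0],
    [0, 0, -60, 0, 0, 0],
    [0, 0, -80, 0, 0, 0],
    [0, 0, -80, 0, 0, 0]
  ]
}}

```text
t: 27.9
position: [0.368, -0.2681, 0.1261]
tool_rot: [2.503, 1.891, 0.001]
wrist_force: [0.3, -0.7, -1.0]
gripper_width: 0.0425
grasp_force: 62.3
```

```bash
python3 - <<'E'
from h import *
to(.56,-.031,.126,1.555)
E
```

```text
t 27.9 move mm [280.5 119.9  -0. ] rot [ 0.003  0.002 -0.261] rows 4.9 yaw 1.294 q [ 0.96  0.33 -0.52  2.1   0.24  0.76  0.02]
```

Call:
{"api": "servo_tool", "payload": {
  "steps": [
    [56, 20, 0, 0, 0, -0.08],
    [110, 45, 0, 0, 0, -0.16],
    [165, 70, 0, 0, 0, -0.24],
    [220, 95, 0, 0, 0, -0.26],
    [275, 120, 0, 0, 0, -0.26]
  ]
}}

```text
t: 28.52
position: [0.5582, -0.0341, 0.1232]
tool_rot: [-2.239, -2.203, 0.001]
wrist_force: [1.0, -0.3, -1.2]
gripper_width: 0.0421
grasp_force: 62.3
```

```bash
python3 - <<'E'
from h import *
to(.6005,-.031,.126,1.555)
E
```

```text
t 28.5 move mm [ 3.8 42.2 -2.8] rot [-0.001  0.    -0.   ] rows 0.7 yaw 1.555 q [ 0.43  0.52 -0.6   1.85  0.37  0.89 -0.37]
```

Call:
{"api": "servo_tool", "payload": {
  "steps": [
    [2, 30, -2, 0, 0, 0],
    [3, 42, -2, 0, 0, 0],
    [3, 42, -2, 0, 0, 0],
    [3, 42, -2, 0, 0, 0]
  ]
}}

```text
t: 29.02
position: [0.5983, -0.034, 0.1258]
tool_rot: [-2.24, -2.202, 0.002]
wrist_force: [-0.3, 0.2, -1.1]
gripper_width: 0.0423
grasp_force: 62.3
```

```bash
python3 look.py w16 jaw_face; python3 - <<'E'
from h import *
to(.6005,-.031,.06,1.555)
c=cv2.imread('pics/w16.png');cv2.imwrite('pics/w16c.png',cv2.resize(c,(800,600)))
E
```

```text
jaw_face [(array([0.5696, 0.0066]), array([222., 156.]), 0.98)]
t 29.1 move mm [ 233.8   -2.7 -123.9] rot [-0.000e+00  1.000e-03  1.554e+00] rows 8.3 yaw 1.554 q [ 0.4   0.57 -0.59  1.75  0.38  0.94 -0.36]
t 29.1 move mm [ 2.9  1.8 66.2] rot [-0.001  0.001 -0.001] rows 1.1 yaw 1.554 q [ 0.4   0.57 -0.59  1.75  0.38  0.94 -0.36]
```

View pics/w16c.png

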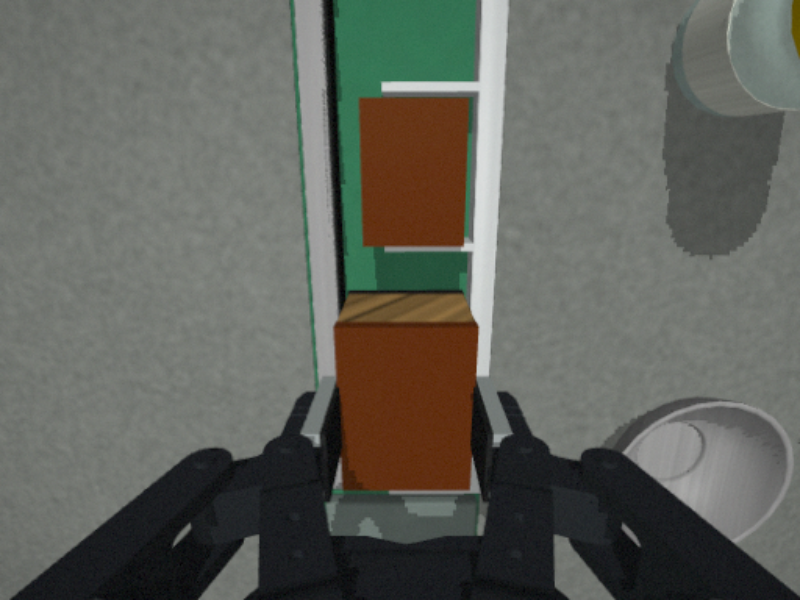

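The first block stands flat in its bay at (413,170). The held one is at (405,405), between the dividers at rows 248 and 492.

```bash
python3 - <<'E'
from h import *
import pickle
c,_=pickle.load(open('w16.pkl','rb'));s=512/800
for n,p,z in [('div36',(430,87),.030),('div0',(430,248),.03),('div-72',(430,492),.03),('fence',(473,270),.03),('blk far',(405,323),.1215),('blk near',(405,489),.1215),('blk l',(338,405),.1215),('blk r',(474,405),.1215),('placed far',(413,98),.054),('placed near',(413,246),.054),('pl l',(362,170),.054),('pl r',(466,170),.054)]:
    print(n,np.round(atz(c,(p[0]*s,p[1]*s),z),4)[:2])
print(pose()[0])
E
```

```text
div36 [0.6102 0.0755]
div0 [0.6099 0.004 ]
div-72 [ 0.6098 -0.1392]
fence [ 0.631  -0.0073]
blk far [ 0.5981 -0.0013]
blk near [ 0.597  -0.0611]
blk l [ 0.5764 -0.0285]
blk r [ 0.6193 -0.0292]
placed far [0.6023 0.0683]
placed near [0.6015 0.0094]
pl l [0.581  0.0413]
pl r [0.6236 0.0405]
[ 0.59865912 -0.03386554  0.12623876]
```

Call:
{"api": "servo_tool", "payload": {
  "steps": [
    [-1, 4, 0, 0, 0, 0],
    [-1, 4, 35, 0, 0, 0],
    [-1, 4, 60, 0, 0, 0],
    [-1, 4, 68, 0, 0, 0],
    [-1, 4, 69, 0, 0, 0]
  ]
}}

```text
t: 29.75
position: [0.6039, -0.0341, 0.0581]
tool_rot: [2.239, 2.203, 0.0]
wrist_force: [0.1, 0.1, -1.4]
gripper_width: 0.042
grasp_force: 62.3
```

Call:
{"api": "servo_tool", "payload": {
  "steps": [
    [0, 0, 0, 0, 0, 0],
    [0, 0, 0, 0, 0, 0],
    [0, 0, 0, 0, 0, 0]
  ],
  "jaw": 80
}}

```text
t: 30.12
position: [0.6039, -0.0341, 0.0576]
tool_rot: [2.239, 2.203, 0.001]
wrist_force: [-0.2, -0.0, -0.2]
gripper_width: 0.08
grasp_force: 0.0
```

Call:
{"api": "servo_tool", "payload": {
  "steps": [
    [0, 0, -40, 0, 0, 0],
    [0, 0, -90, 0, 0, 0],
    [0, 0, -140, 0, 0, 0],
    [0, 0, -190, 0, 0, 0],
    [0, 0, -190, 0, 0, 0]
  ]
}}

```text
t: 30.75
position: [0.6057, -0.0336, 0.252]
tool_rot: [2.235, 2.199, 0.008]
wrist_force: [-0.1, -0.3, -1.2]
gripper_width: 0.0799
grasp_force: 0.0
```

```bash
python3 heel.py w17; python3 look.py w17 knob_grip,bays; python3 - <<'E'
from h import *
c=arm.capture('top'); save(c,'t1')
print([(np.round(atz(c,x['xy'],0),3),round(x['p'],2)) for x in arm.landmark_of(c,'heel0')])
to(.593,-.15,.2,1.555)
a=cv2.imread('pics/w17.png');b=cv2.imread('pics/t1.png');cv2.imwrite('pics/m17.png',cv2.resize(np.hstack([a,b]),(800,300)))
E
```

```text
p 0.9 px [255. 106.] top centre 0.602 0.0389 sides 43.4 59.1 short-side heading rad -0.017
p 0.59 px [256. 172.] top centre 0.6034 -0.0352 sides 43.1 60.0 short-side heading rad -0.012
[(array([0.6024, 0.0384, 0.    ]), array([255., 108.]), 0.73), (array([ 0.6029, -0.0355,  0.    ]), array([256., 167.]), 0.65)]
t 30.9 move mm [ 281.3 -187.6  -13.4] rot [-0.001  0.    -0.005] rows 5.4 yaw 1.555 q [ 0.44  0.45 -0.64  1.62  0.29  1.17 -0.28]
knob_grip [(array([ 0.5871, -0.2015]), array([250., 304.]), 0.76)]
bays [(array([0.6076, 0.0055]), array([264., 136.]), 0.95)]
t 31.1 move mm [234.1  -6.6  -4.2] rot [-0.002  0.002  1.555] rows 8.3 yaw 1.555 q [ 0.44  0.46 -0.64  1.62  0.29  1.17 -0.28]
[(array([0.604, 0.037, 0.   ]), 0.81), (array([ 0.613, -0.039,  0.   ]), 0.61)]
t 31.1 move mm [-116.1   -8.3   46.2] rot [-0.002 -0.    -0.   ] rows 2.0 yaw 1.555 q [ 0.44  0.45 -0.64  1.62  0.29  1.17 -0.28]
```

View pics/m17.png

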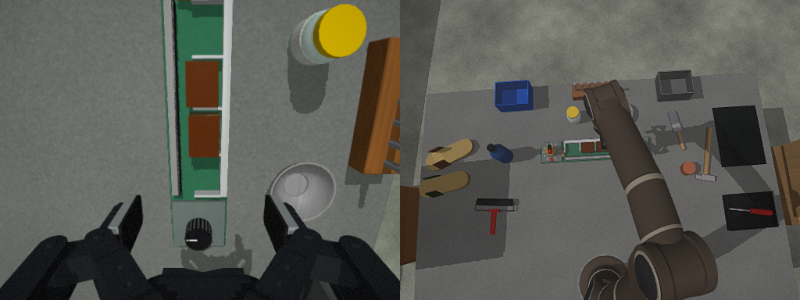

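Both blocks stand in the middle bays, no further heels are visible, and the knob is at (199,235). I'll go over the knob, turning back on the way.

Call:
{"api": "servo_tool", "payload": {
  "steps": [
    [-50, -4, 10, 0, 0, -0.18],
    [-100, -8, 20, 0, 0, -0.36],
    [-150, -10, 30, 0, 0, -0.54],
    [-168, -11, 40, 0, 0, -0.72],
    [-168, -11, 50, 0, 0, -0.9]
  ]
}}

```text
t: 31.78
position: [0.5892, -0.2046, 0.1959]
tool_rot: [-1.054, -2.958, 0.001]
wrist_force: [-1.1, 0.1, 0.2]
gripper_width: 0.0795
grasp_force: 0.0
```

Call:
{"api": "servo_tool", "payload": {
  "steps": [
    [0, 0, 0, 0, 0, -0.18],
    [0, 0, 0, 0, 0, -0.36],
    [0, 0, 0, 0, 0, -0.54],
    [0, 0, 0, 0, 0, -0.72],
    [0, 0, 0, 0, 0, -0.9]
  ]
}}

```text
t: 32.4
position: [0.5897, -0.2019, 0.1967]
tool_rot: [0.343, -3.122, -0.001]
wrist_force: [-0.0, 0.4, 0.2]
gripper_width: 0.08
grasp_force: 0.0
```

Call:
{"api": "servo_tool", "payload": {
  "steps": [
    [0, 0, 0, 0, 0, -0.18],
    [0, 0, 0, 0, 0, -0.36],
    [0, 0, 0, 0, 0, -0.5],
    [0, 0, 0, 0, 0, -0.5]
  ]
}}

```text
t: 32.9
position: [0.5897, -0.2019, 0.1965]
tool_rot: [1.095, -2.944, -0.002]
wrist_force: [0.3, -0.5, -0.1]
gripper_width: 0.0795
grasp_force: 0.0
```

```bash
python3 look.py w18 knob_grip,jaw_face; python3 - <<'E'
from h import *
to(.5915,-.202,.053,yaw())
E
```

```text
knob_grip [(array([ 0.592 , -0.2052]), array([255., 190.]), 0.75)]
jaw_face [(array([0.564 , 0.0062]), array([409., 280.]), 0.97)]
t 33.0 move mm [-269.7  298.1  -52.9] rot [ 0.     0.    -2.431] rows 13.0 yaw -2.431 q [ 0.95  0.71 -1.09  1.61  0.66  1.24  2.01]
t 33.0 move mm [ -1.1  -1.2 144. ] rot [ 0. -0. -0.] rows 2.3 yaw -2.431 q [ 0.95  0.71 -1.09  1.61  0.66  1.24  2.01]
```

Call:
{"api": "servo_tool", "payload": {
  "steps": [
    [-1, -1, 50, 0, 0, 0],
    [-1, -1, 100, 0, 0, 0],
    [-1, -1, 135, 0, 0, 0],
    [-1, -1, 143, 0, 0, 0],
    [-1, -1, 143, 0, 0, 0]
  ]
}}

```text
t: 33.67
position: [0.5918, -0.2017, 0.0549]
tool_rot: [-1.096, 2.944, 0.0]
wrist_force: [0.1, 0.3, 0.9]
gripper_width: 0.0799
grasp_force: 0.0
```

Call:
{"api": "servo_tool", "payload": {
  "steps": [
    [0, 0, 0, 0, 0, 0],
    [0, 0, 0, 0, 0, 0],
    [0, 0, 0, 0, 0, 0],
    [0, 0, 0, 0, 0, 0],
    [0, 0, 0, 0, 0, 0]
  ],
  "jaw": 38
}}

```text
t: 34.3
position: [0.5923, -0.2025, 0.0562]
tool_rot: [-1.095, 2.943, -0.004]
wrist_force: [-1.7, -1.0, 6.2]
gripper_width: 0.0421
grasp_force: 60.0
```

Call:
{"api": "servo_tool", "payload": {
  "steps": [
    [0, 0, 0, 0, 0, 0.18],
    [0, 0, 0, 0, 0, 0.36],
    [0, 0, 0, 0, 0, 0.54],
    [0, 0, 0, 0, 0, 0.72],
    [0, 0, 0, 0, 0, 0.9]
  ]
}}

```text
t: 34.92
position: [0.5923, -0.2024, 0.0562]
tool_rot: [0.302, 3.124, -0.002]
wrist_force: [-0.6, -0.1, 5.3]
gripper_width: 0.0424
grasp_force: 59.9
```

```bash
python3 look.py w19 knob_grip,jaw_face; python3 - <<'E'
from h import *
print(pose()[2]['moment'])
E
```

```text
knob_grip [(array([ 0.5909, -0.2033]), array([258., 271.]), 0.68)]
jaw_face []
t 35.1 move mm [  65.9  396.7 -194.6] rot [0.003 0.003 2.957] rows 15.8 yaw 2.957 q [ 0.78  0.77 -0.78  1.72  0.66  0.93  1.11]
[-0.254001    0.34933734 -0.07360391]
```

Call:
{"api": "servo_tool", "payload": {
  "steps": [
    [0, 0, 0, 0, 0, 0.18],
    [0, 0, 0, 0, 0, 0.36],
    [0, 0, 0, 0, 0, 0.54],
    [0, 0, 0, 0, 0, 0.72],
    [0, 0, 0, 0, 0, 0.9]
  ]
}}

```text
t: 35.7
position: [0.5923, -0.2023, 0.0562]
tool_rot: [1.626, 2.685, 0.0]
wrist_force: [0.0, 1.0, 7.9]
gripper_width: 0.0422
grasp_force: 61.7
```

Call:
{"api": "servo_tool", "payload": {
  "steps": [
    [0, 0, 0, 0, 0, 0.18],
    [0, 0, 0, 0, 0, 0.36],
    [0, 0, 0, 0, 0, 0.54],
    [0, 0, 0, 0, 0, 0.72],
    [0, 0, 0, 0, 0, 0.9]
  ]
}}

```text
t: 36.33
position: [0.5923, -0.2023, 0.0561]
tool_rot: [2.632, 1.711, 0.002]
wrist_force: [-0.5, -0.1, 9.2]
gripper_width: 0.042
grasp_force: 61.7
```

Call:
{"api": "servo_tool", "payload": {
  "steps": [
    [0, 0, 0, 0, 0, 0.18],
    [0, 0, 0, 0, 0, 0.36],
    [0, 0, 0, 0, 0, 0.54],
    [0, 0, 0, 0, 0, 0.72],
    [0, 0, 0, 0, 0, 0.9]
  ]
}}

```text
t: 36.95
position: [0.5925, -0.2023, 0.0561]
tool_rot: [3.115, 0.396, 0.004]
wrist_force: [-1.8, -0.8, 8.0]
gripper_width: 0.0424
grasp_force: 61.6
```

```bash
python3 look.py w20 knob_grip,jaw_face; python3 heel.py w20; python3 - <<'E'
from h import *
print(pose()[2]['moment'])
E
```

```text
knob_grip [(array([ 0.5932, -0.2015]), array([259., 269.]), 0.97)]
jaw_face []
t 37.1 move mm [ 110.  -386.8 -194.3] rot [ 0.001 -0.002  0.257] rows 7.1 yaw 0.257 q [ 0.35  0.63 -0.14  1.75  0.12  0.77 -1.16]
none [9.2, 161.4] 2008
[]
t 37.2 move mm [ -50.7 -481.1 -204.7] rot [ 3.000e-03 -1.000e-03 -1.302e+00] rows 8.4 yaw 0.258 q [ 0.35  0.63 -0.14  1.75  0.12  0.77 -1.16]
[ 0.00546976  0.33145026 -0.08887214]
```

Call:
{"api": "servo_tool", "payload": {
  "steps": [
    [0, 0, 0, 0, 0, 0.18],
    [0, 0, 0, 0, 0, 0.36],
    [0, 0, 0, 0, 0, 0.54],
    [0, 0, 0, 0, 0, 0.72],
    [0, 0, 0, 0, 0, 0.9]
  ]
}}

```text
t: 37.88
position: [0.5925, -0.2024, 0.0561]
tool_rot: [-2.978, 0.999, -0.005]
wrist_force: [-1.4, -0.8, 8.7]
gripper_width: 0.0424
grasp_force: 61.8
```

Call:
{"api": "servo_tool", "payload": {
  "steps": [
    [0, 0, 0, 0, 0, 0.18],
    [0, 0, 0, 0, 0, 0.36],
    [0, 0, 0, 0, 0, 0.5],
    [0, 0, 0, 0, 0, 0.5]
  ]
}}

```text
t: 38.38
position: [0.5925, -0.2025, 0.0561]
tool_rot: [-2.641, 1.699, -0.004]
wrist_force: [-2.3, -1.1, 11.3]
gripper_width: 0.0424
grasp_force: 62.0
```

Call:
{"api": "servo_tool", "payload": {
  "steps": [
    [0, 0, 0, 0, 0, 0],
    [0, 0, 0, 0, 0, 0],
    [0, 0, 0, 0, 0, 0],
    [0, 0, 0, 0, 0, 0]
  ],
  "jaw": 75
}}

```text
t: 38.88
position: [0.5912, -0.2019, 0.0541]
tool_rot: [2.641, -1.702, -0.001]
wrist_force: [-1.2, 0.5, -0.2]
gripper_width: 0.0751
grasp_force: 0.0
```

```bash
python3 - <<'E'
from h import *
to(.592,-.202,.055,yaw())
E
```

```text
t 38.9 move mm [ 0.5 -0.6 -0.9] rot [0. 0. 0.] rows 0.0 yaw -1.145 q [ 0.09  0.63  0.23  1.77 -0.2   0.76 -2.3 ]
```

Call:
{"api": "servo_tool", "payload": {
  "steps": [
    [0, 0, 0, 0, 0, -0.18],
    [0, 0, 0, 0, 0, -0.36],
    [0, 0, 0, 0, 0, -0.54],
    [0, 0, 0, 0, 0, -0.72],
    [0, 0, 0, 0, 0, -0.9]
  ]
}}

```text
t: 39.5
position: [0.5913, -0.202, 0.0542]
tool_rot: [3.119, -0.375, -0.0]
wrist_force: [-0.1, -0.5, -0.3]
gripper_width: 0.0751
grasp_force: 0.0
```

Call:
{"api": "servo_tool", "payload": {
  "steps": [
    [0, 0, 0, 0, 0, -0.18],
    [0, 0, 0, 0, 0, -0.36],
    [0, 0, 0, 0, 0, -0.54],
    [0, 0, 0, 0, 0, -0.72],
    [0, 0, 0, 0, 0, -0.9]
  ]
}}

```text
t: 40.12
position: [0.5912, -0.202, 0.0542]
tool_rot: [-2.972, -1.019, 0.0]
wrist_force: [1.0, 0.1, -0.2]
gripper_width: 0.0749
grasp_force: 0.0
```

Call:
{"api": "servo_tool", "payload": {
  "steps": [
    [0, 0, 0, 0, 0, -0.18],
    [0, 0, 0, 0, 0, -0.36],
    [0, 0, 0, 0, 0, -0.54],
    [0, 0, 0, 0, 0, -0.72],
    [0, 0, 0, 0, 0, -0.9]
  ]
}}

```text
t: 40.75
position: [0.5912, -0.2022, 0.0542]
tool_rot: [-2.233, -2.21, 0.0]
wrist_force: [0.4, 0.5, 0.3]
gripper_width: 0.0748
grasp_force: 0.0
```

Call:
{"api": "servo_tool", "payload": {
  "steps": [
    [0, 0, 0, 0, 0, -0.18],
    [0, 0, 0, 0, 0, -0.36],
    [0, 0, 0, 0, 0, -0.54],
    [0, 0, 0, 0, 0, -0.72],
    [0, 0, 0, 0, 0, -0.9]
  ]
}}

```text
t: 41.38
position: [0.5912, -0.2022, 0.0542]
tool_rot: [-1.049, -2.961, 0.0]
wrist_force: [-0.1, 1.0, -0.3]
gripper_width: 0.0754
grasp_force: 0.0
```

Call:
{"api": "servo_tool", "payload": {
  "steps": [
    [0, 0, 0, 0, 0, -0.18],
    [0, 0, 0, 0, 0, -0.36],
    [0, 0, 0, 0, 0, -0.54],
    [0, 0, 0, 0, 0, -0.72],
    [0, 0, 0, 0, 0, -0.9]
  ]
}}

```text
t: 42.0
position: [0.5912, -0.2023, 0.0541]
tool_rot: [0.343, -3.122, 0.0]
wrist_force: [1.0, 0.6, 0.6]
gripper_width: 0.0748
grasp_force: 0.0
```

```bash
python3 - <<'E'
from h import *
to(.592,-.202,.055,yaw())
E
```

```text
t 42.0 move mm [-0.9  0.1 -0.9] rot [-0. -0.  0.] rows 0.0 yaw -2.923 q [ 0.84  0.81 -0.88  1.72  0.74  0.98  1.46]
```

Now the second stroke.

Call:
{"api": "servo_tool", "payload": {
  "steps": [
    [0, 0, 0, 0, 0, 0],
    [0, 0, 0, 0, 0, 0],
    [0, 0, 0, 0, 0, 0],
    [0, 0, 0, 0, 0, 0],
    [0, 0, 0, 0, 0, 0]
  ],
  "jaw": 38
}}

```text
t: 42.62
position: [0.5914, -0.2026, 0.0546]
tool_rot: [0.333, -3.124, 0.002]
wrist_force: [-2.3, -3.2, 4.3]
gripper_width: 0.0422
grasp_force: 60.7
```

Call:
{"api": "servo_tool", "payload": {
  "steps": [
    [0, 0, 0, 0, 0, 0.18],
    [0, 0, 0, 0, 0, 0.36],
    [0, 0, 0, 0, 0, 0.54],
    [0, 0, 0, 0, 0, 0.72],
    [0, 0, 0, 0, 0, 0.9]
  ]
}}

```text
t: 43.25
position: [0.5915, -0.2016, 0.0546]
tool_rot: [1.066, 2.955, 0.0]
wrist_force: [-0.8, -0.4, 3.0]
gripper_width: 0.0424
grasp_force: 60.8
```

Call:
{"api": "servo_tool", "payload": {
  "steps": [
    [0, 0, 0, 0, 0, 0.18],
    [0, 0, 0, 0, 0, 0.36],
    [0, 0, 0, 0, 0, 0.54],
    [0, 0, 0, 0, 0, 0.72],
    [0, 0, 0, 0, 0, 0.9]
  ]
}}

```text
t: 43.88
position: [0.5924, -0.2013, 0.0546]
tool_rot: [2.244, 2.197, 0.003]
wrist_force: [2.1, -0.4, 1.1]
gripper_width: 0.0419
grasp_force: 60.6
```

Call:
{"api": "servo_tool", "payload": {
  "steps": [
    [0, 0, 0, 0, 0, 0.18],
    [0, 0, 0, 0, 0, 0.36],
    [0, 0, 0, 0, 0, 0.54],
    [0, 0, 0, 0, 0, 0.72],
    [0, 0, 0, 0, 0, 0.9]
  ]
}}

```text
t: 44.5
position: [0.5932, -0.2017, 0.0546]
tool_rot: [2.976, 1.002, 0.006]
wrist_force: [5.5, -1.8, -2.1]
gripper_width: 0.0422
grasp_force: 60.9
```

Call:
{"api": "servo_tool", "payload": {
  "steps": [
    [0, 0, 0, 0, 0, 0.18],
    [0, 0, 0, 0, 0, 0.36],
    [0, 0, 0, 0, 0, 0.54],
    [0, 0, 0, 0, 0, 0.72],
    [0, 0, 0, 0, 0, 0.9]
  ]
}}

```text
t: 45.12
position: [0.5934, -0.2026, 0.0546]
tool_rot: [3.116, -0.393, 0.007]
wrist_force: [5.5, -3.7, -3.9]
gripper_width: 0.042
grasp_force: 61.0
```

Call:
{"api": "servo_tool", "payload": {
  "steps": [
    [0, 0, 0, 0, 0, 0.18],
    [0, 0, 0, 0, 0, 0.36],
    [0, 0, 0, 0, 0, 0.54],
    [0, 0, 0, 0, 0, 0.72],
    [0, 0, 0, 0, 0, 0.9]
  ]
}}

```text
t: 45.75
position: [0.5928, -0.2034, 0.0546]
tool_rot: [2.635, -1.71, 0.007]
wrist_force: [2.7, -6.8, -1.3]
gripper_width: 0.0425
grasp_force: 61.2
```

Call:
{"api": "servo_tool", "payload": {
  "steps": [
    [0, 0, 0, 0, 0, 0],
    [0, 0, 0, 0, 0, 0],
    [0, 0, 0, 0, 0, 0],
    [0, 0, 0, 0, 0, 0]
  ],
  "jaw": 75
}}

```text
t: 46.25
position: [0.5913, -0.2018, 0.0543]
tool_rot: [-2.641, 1.701, 0.0]
wrist_force: [-0.3, 0.7, 0.7]
gripper_width: 0.0747
grasp_force: 0.0
```

```bash
python3 look.py w21 knob_grip,jaw_face; python3 - <<'E'
from h import *
to(.592,-.202,.055,yaw())
E
```

```text
knob_grip [(array([ 0.5926, -0.2031]), array([257., 271.]), 0.72)]
jaw_face []
t 46.4 move mm [-362.5 -174.  -195.6] rot [-0.    -0.    -1.145] rows 7.2 yaw -1.145 q [ 0.1   0.63  0.22  1.77 -0.19  0.76 -2.31]
t 46.4 move mm [ 0.3 -0.6 -0.7] rot [-0.  0. -0.] rows 0.0 yaw -1.145 q [ 0.1   0.63  0.22  1.77 -0.19  0.76 -2.31]
```

Call:
{"api": "servo_tool", "payload": {
  "steps": [
    [0, 0, 0, 0, 0, -0.18],
    [0, 0, 0, 0, 0, -0.36],
    [0, 0, 0, 0, 0, -0.54],
    [0, 0, 0, 0, 0, -0.72],
    [0, 0, 0, 0, 0, -0.9]
  ]
}}

```text
t: 47.02
position: [0.5913, -0.2021, 0.0543]
tool_rot: [3.119, -0.375, 0.0]
wrist_force: [0.3, 0.2, -0.1]
gripper_width: 0.075
grasp_force: 0.0
```

Call:
{"api": "servo_tool", "payload": {
  "steps": [
    [0, 0, 0, 0, 0, -0.18],
    [0, 0, 0, 0, 0, -0.36],
    [0, 0, 0, 0, 0, -0.54],
    [0, 0, 0, 0, 0, -0.72],
    [0, 0, 0, 0, 0, -0.9]
  ]
}}

```text
t: 47.65
position: [0.5913, -0.2022, 0.0544]
tool_rot: [2.972, 1.019, -0.0]
wrist_force: [0.1, -0.1, -0.8]
gripper_width: 0.0749
grasp_force: 0.0
```

Call:
{"api": "servo_tool", "payload": {
  "steps": [
    [0, 0, 0, 0, 0, -0.18],
    [0, 0, 0, 0, 0, -0.36],
    [0, 0, 0, 0, 0, -0.54],
    [0, 0, 0, 0, 0, -0.72],
    [0, 0, 0, 0, 0, -0.9]
  ]
}}

```text
t: 48.28
position: [0.5912, -0.2022, 0.0543]
tool_rot: [2.233, 2.21, -0.0]
wrist_force: [0.7, -0.1, 0.0]
gripper_width: 0.0748
grasp_force: 0.0
```

Call:
{"api": "servo_tool", "payload": {
  "steps": [
    [0, 0, 0, 0, 0, -0.18],
    [0, 0, 0, 0, 0, -0.36],
    [0, 0, 0, 0, 0, -0.54],
    [0, 0, 0, 0, 0, -0.72],
    [0, 0, 0, 0, 0, -0.9]
  ]
}}

```text
t: 48.9
position: [0.5913, -0.2023, 0.0543]
tool_rot: [1.049, 2.961, -0.0]
wrist_force: [0.4, 0.4, 0.2]
gripper_width: 0.0748
grasp_force: 0.0
```

Call:
{"api": "servo_tool", "payload": {
  "steps": [
    [0, 0, 0, 0, 0, 0],
    [0, 0, 0, 0, 0, 0],
    [0, 0, 0, 0, 0, 0],
    [0, 0, 0, 0, 0, 0],
    [0, 0, 0, 0, 0, 0]
  ],
  "jaw": 38
}}

```text
t: 49.52
position: [0.5917, -0.2017, 0.0547]
tool_rot: [1.058, 2.957, 0.0]
wrist_force: [-1.0, 1.6, 5.5]
gripper_width: 0.0423
grasp_force: 60.8
```

Call:
{"api": "servo_tool", "payload": {
  "steps": [
    [0, 0, 0, 0, 0, 0.18],
    [0, 0, 0, 0, 0, 0.36],
    [0, 0, 0, 0, 0, 0.54],
    [0, 0, 0, 0, 0, 0.72],
    [0, 0, 0, 0, 0, 0.9]
  ]
}}

```text
t: 50.15
position: [0.5924, -0.2014, 0.0547]
tool_rot: [2.244, 2.197, 0.003]
wrist_force: [2.4, 1.6, 0.4]
gripper_width: 0.0423
grasp_force: 60.6
```

Call:
{"api": "servo_tool", "payload": {
  "steps": [
    [0, 0, 0, 0, 0, 0.18],
    [0, 0, 0, 0, 0, 0.36],
    [0, 0, 0, 0, 0, 0.54],
    [0, 0, 0, 0, 0, 0.72],
    [0, 0, 0, 0, 0, 0.9]
  ]
}}

```text
t: 50.78
position: [0.5931, -0.2018, 0.0548]
tool_rot: [2.976, 1.002, 0.005]
wrist_force: [3.5, -0.4, -0.7]
gripper_width: 0.0423
grasp_force: 60.8
```

```bash
python3 - <<'E'
from h import *
to(.592,-.202,.055,yaw());print(pose()[2]['moment'])
E
```

```text
t 50.8 move mm [-1.  -0.5 -0.2] rot [ 0.002 -0.003 -0.   ] rows 0.0 yaw 0.649 q [ 0.43  0.64 -0.25  1.74  0.21  0.78 -0.85]
[ 0.11074396 -0.95071194  0.09257434]
```

Call:
{"api": "servo_tool", "payload": {
  "steps": [
    [0, 0, 0, 0, 0, 0.18],
    [0, 0, 0, 0, 0, 0.36],
    [0, 0, 0, 0, 0, 0.5],
    [0, 0, 0, 0, 0, 0.5]
  ]
}}

```text
t: 51.28
position: [0.5933, -0.2023, 0.0548]
tool_rot: [3.131, 0.24, 0.006]
wrist_force: [4.5, -0.9, -1.1]
gripper_width: 0.0418
grasp_force: 61.1
```

```bash
python3 - <<'E'
from h import *
to(.592,-.202,.055,yaw());print(pose()[2]['moment'])
E
```

```text
t 51.3 move mm [-1.3 -0.5 -0.2] rot [ 0.002 -0.004 -0.   ] rows 0.0 yaw 0.153 q [ 0.34  0.63 -0.13  1.75  0.11  0.76 -1.26]
[-0.15726715 -1.0636482  -0.092757  ]
```

Call:
{"api": "servo_tool", "payload": {
  "steps": [
    [0, 0, 0, 0, 0, 0.12],
    [0, 0, 0, 0, 0, 0.24],
    [0, 0, 0, 0, 0, 0.3],
    [0, 0, 0, 0, 0, 0.3]
  ]
}}

```text
t: 51.78
position: [0.5933, -0.2025, 0.0548]
tool_rot: [3.132, -0.229, 0.006]
wrist_force: [5.6, -1.1, -0.8]
gripper_width: 0.0424
grasp_force: 61.2
```

```bash
python3 - <<'E'
from h import *
to(.592,-.202,.055,yaw());print(pose()[2]['moment'])
E
```

```text
t 51.8 move mm [-1.4 -0.3 -0.3] rot [ 0.001 -0.004 -0.   ] rows 0.0 yaw -0.146 q [ 0.29  0.63 -0.05  1.76  0.04  0.76 -1.5 ]
[-0.30356546 -1.08291996 -0.05208009]
```

Now 12.1 rad plus the starting value, and no stop felt yet, so I'll continue.

Call:
{"api": "servo_tool", "payload": {
  "steps": [
    [0, 0, 0, 0, 0, 0.12],
    [0, 0, 0, 0, 0, 0.24],
    [0, 0, 0, 0, 0, 0.3],
    [0, 0, 0, 0, 0, 0.3]
  ]
}}

```text
t: 52.28
position: [0.5932, -0.2028, 0.0547]
tool_rot: [3.063, -0.695, 0.007]
wrist_force: [5.2, -3.1, -0.1]
gripper_width: 0.0423
grasp_force: 61.3
```

```bash
python3 - <<'E'
from h import *
to(.592,-.202,.055,yaw());print(pose()[2]['moment'])
E
```

```text
t 52.3 move mm [-1.4 -0.2 -0.3] rot [ 0.    -0.004 -0.   ] rows 0.0 yaw -0.446 q [ 0.23  0.63  0.03  1.76 -0.02  0.75 -1.75]
[-0.45487549 -1.04617796 -0.01974259]
```

Call:
{"api": "servo_tool", "payload": {
  "steps": [
    [0, 0, 0, 0, 0, 0.1],
    [0, 0, 0, 0, 0, 0.2],
    [0, 0, 0, 0, 0, 0.25],
    [0, 0, 0, 0, 0, 0.25]
  ]
}}

```text
t: 52.78
position: [0.5924, -0.2025, 0.0547]
tool_rot: [2.954, -1.067, 0.004]
wrist_force: [3.9, -3.1, 1.9]
gripper_width: 0.0423
grasp_force: 61.7
```

```bash
python3 - <<'E'
from h import *
to(.592,-.202,.055,yaw());print(pose()[2]['moment'])
E
```

```text
t 52.8 move mm [-0.6 -0.1 -0.3] rot [ 0.    -0.003 -0.   ] rows 0.0 yaw -0.693 q [ 0.19  0.63  0.09  1.76 -0.08  0.75 -1.95]
[-0.39873203 -0.58132762  0.8955439 ]
```

Call:
{"api": "servo_tool", "payload": {
  "steps": [
    [0, 0, 0, 0, 0, 0.08],
    [0, 0, 0, 0, 0, 0.15],
    [0, 0, 0, 0, 0, 0.15]
  ]
}}

```text
t: 53.15
position: [0.5905, -0.2003, 0.0546]
tool_rot: [-2.867, 1.283, 0.004]
wrist_force: [-3.8, 3.4, 9.3]
gripper_width: 0.0421
grasp_force: 62.6
```

```bash
python3 - <<'E'
from h import *
to(.592,-.202,.055,yaw());print(pose()[2]['moment'])
E
```

```text
t 53.1 move mm [ 2.3  0.1 -0.4] rot [0.001 0.003 0.   ] rows 0.0 yaw -0.842 q [ 0.16  0.63  0.13  1.77 -0.11  0.76 -2.07]
[0.9377862  0.81393165 1.38727933]
```

Call:
{"api": "servo_tool", "payload": {
  "steps": [
    [0, 0, 0, 0, 0, 0],
    [0, 0, 0, 0, 0, 0],
    [0, 0, 0, 0, 0, 0],
    [0, 0, 0, 0, 0, 0]
  ],
  "jaw": 80
}}

```text
t: 53.65
position: [0.5912, -0.2022, 0.0542]
tool_rot: [2.865, -1.289, -0.0]
wrist_force: [-0.5, -0.0, 0.3]
gripper_width: 0.0799
grasp_force: 0.0
```

Call:
{"api": "servo_tool", "payload": {
  "steps": [
    [0, 0, -50, 0, 0, 0],
    [0, 0, -100, 0, 0, 0],
    [0, 0, -150, 0, 0, 0],
    [0, 0, -200, 0, 0, -0.15],
    [0, 0, -220, 0, 0, -0.3]
  ]
}}

```text
t: 54.28
position: [0.5924, -0.2025, 0.2781]
tool_rot: [3.027, -0.839, 0.008]
wrist_force: [0.4, -0.2, -0.8]
gripper_width: 0.0797
grasp_force: 0.0
```

```bash
python3 - <<'E'
from h import *
to(.45,0,.35,0)
E
```

```text
t 54.3 move mm [-225.9 -100.4  -72.9] rot [ 0.    -0.005 -0.541] rows 4.1 yaw -0.541 q [ 0.17  0.39  0.11  1.57 -0.04  1.19 -1.82]
```

Moment 1.4 N m with the tool slipping: the knob is against its stop. I'll go back and inspect the whole press.

Call:
{"api": "servo_tool", "payload": {
  "steps": [
    [-40, -20, -15, 0, 0, -0.15],
    [-80, -40, -30, 0, 0, -0.3],
    [-120, -60, -45, 0, 0, -0.45],
    [-150, -75, -60, 0, 0, -0.54],
    [-180, -90, -70, 0, 0, -0.54]
  ]
}}

```text
t: 54.9
position: [0.4835, -0.0308, 0.3452]
tool_rot: [3.141, -0.006, 0.002]
wrist_force: [-0.1, 0.5, -0.1]
gripper_width: 0.0802
grasp_force: 0.0
```

```bash
python3 look.py w22 knob_grip,jaw_face,adjuster_grip,adjuster_red_end,stop_mark; python3 heel.py w22
```

```text
knob_grip [(array([ 0.5876, -0.2008]), array([386.,  83.]), 0.82), (array([ 0.6025, -0.0364]), array([263.,  71.]), 0.64)]
jaw_face [(array([0.5863, 0.0007]), array([237.,  85.]), 0.83)]
adjuster_grip [(array([0.5934, 0.2137]), array([67., 80.]), 0.58), (array([0.6012, 0.0268]), array([213.,  70.]), 0.18)]
adjuster_red_end [(array([0.5806, 0.2124]), array([66., 90.]), 0.7)]
stop_mark [(array([0.5576, 0.2052]), array([100., 108.]), 0.6)]
t 55.2 move mm [ 114.2 -233.4   93.9] rot [ 0.     0.    -0.006] rows 4.4 yaw -0.006 q [ 0.03  0.1  -0.07  1.78  0.01  1.26 -1.62]
p 0.93 px [209.  68.] top centre 0.608 0.0404 sides 42.9 60.2 short-side heading rad -0.016
p 0.15 px [384.  80.] top centre 0.5778 -0.1887 sides 0.0 0.0 short-side heading rad 0.0
[(array([ 0.6087, -0.0302, -0.    ]), array([257.,  70.]), 0.94), (array([ 0.6115,  0.0402, -0.    ]), array([210.,  69.]), 0.78)]
t 55.4 move mm [ -66.1 -282.1   83.8] rot [-1.000e-03  1.000e-03 -1.567e+00] rows 8.4 yaw -0.007 q [ 0.03  0.1  -0.07  1.78  0.01  1.26 -1.62]
```

View pics/w22.png

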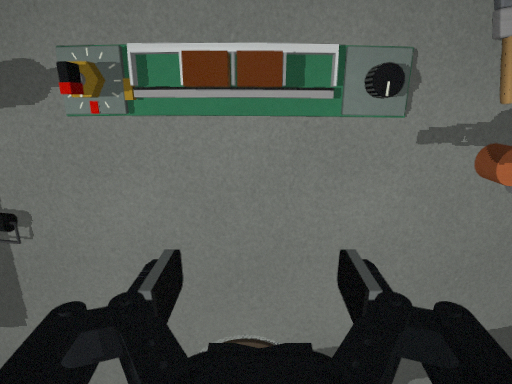

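The jaw is against the blocks: its face moved about 21 mm, and the knob's tick is back at the direction it had at the start. Both blocks are upright at (208,70) and (260,70), the red end points at the mark, and the gripper is clear.

```bash
python3 -c "
from bench import arm
print(arm.close_job())"
```

```text
the job is handed in; nothing more can be done
None
```

The job is handed in, result not reported: the adjuster is on the red mark with the jam nut tight again, both heel blocks I found stand upright in their own bays, the jaw knob is wound to its end stop, and the gripper is clear of everything.

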